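# Sort sealed bottles by heft and slide the full ones home

### The arm

A 6-joint arm with a two-finger parallel gripper is mounted at the origin on a cart in front of the work surface, level with it; the furniture and walls round the work are solid. World frame = base frame: x ahead of the robot, y to its left, z up, the work surface at z = 0. Lengths are in mm, angles in rad, forces in N, time in s.
With the tool pointing down it reaches from about 350 to 975 mm from the base axis. Payload 7.1 kg.
Tool frame: the origin (TCP) lies on the mounting face of the last link; the fingertips stand 182 mm ahead of it and the grasp point (between the pads) lies 163 mm ahead of it (ctrl.tip_reach is the distance from the TCP to the fingertips, in mm); z points along the fingers, y is the direction in which the jaws open and shut (so a half turn about z gives the same grasp; the last joint's range is limited). The gripper opens to 88 mm and grips with 3 to 60 N. Pads are 20 mm wide; open, the fingers measure 115 mm over their backs; the gripper's body (75 mm by 178 mm) begins 61 mm behind the grasp point.
Start: joints at [-1.136, 0.423, 1.63, -0, 1.089, -0.019], TCP at [274.005, -561.719, 404.675] pointing down, gripper open.
Joint ranges: [-3, 3], [-0.9, 2.11], [0.09, 2.58], [-1.31, 4.45], [0.11, 2.69], [-2.54, 2.54]. Speed limits (rad/s): [2.39, 2.39, 3.01, 3.14, 3.14, 3.14].

### API

Orientations are given as a rotation vector (axis times angle).
In Python, from workcell import ctrl gives the robot as it stands.
- The arm moves only by the tool jog_arm, never from a script. Its argument "steps" is a list that holds one entry, the list of rows, each a list of 7 numbers: the shift along the tool's x, y, z in m, then the turn, a rotation vector about the tool's x, y, z in degrees, then the gripper's target within -1 to 1 (shut at 1, half-way at 0, fully open at -1). A call has 1 to 20 rows; each row shifts and turns the commanded pose from where the row before left it, along the tool's axes as they then stand; what a row does not reach is not made up. A row lasts 1/12 s, in which the tool goes at most 41.7 mm and 7.16 degrees, less where a joint would pass 70% of its speed; a pose out of reach is approached as far as the arm can. A call is refused whole if a number of a shift passes 0.0417 or a number of a turn 7.16, either way. A call with a gripper value outside its range is refused whole. The fingers move at their own pace and stop on an object; the grip force is fixed at half the most. Time passes only in rows, so rows that do not move let the fingers close. It gives the time, the measured TCP pose, the force and the opening at its end, in the units of the state.
- ctrl.get_obs(): the state, without advancing time (a new reading comes with each control period).
- ctrl.get_image(name): name is "scene" or "side" or "wrist"; returns the picture (384x512x3 uint8, red, green, blue); there is no depth.
- ctrl.camera_info(name): a dict with "fx", "fy", "cx", "cy" (pixels), "origin" and "attitude" of the camera in the world; the wrist camera has in their place "T_tool_cam" (4x4, takes a point from camera to tool coordinates, whose origin is the TCP and whose axes are the flange's). Camera axes: x right, y down, z forward; pixel columns grow to the right and rows downward; lengths in mm; the calibration is good to about 2 mm. The wrist camera is an equidistant fisheye: a pixel r from the principal point sees the ray r / f radians off the axis. A picture is of the moment at which its call begins: read the wrist's pose just before it. camera_info takes no time and is no camera call.
- ctrl.close_job(): hands the job in, once; it reports no verdict.
Trained networks look in the newest picture that a camera, given by its name, has taken for a name from the list of things; names that differ only in an ending like _2 or _b are one class to them, and where a whole thing is asked for, a point or a joint stands for the part that bears it (a point fixed in the world has none). Each returns a list of dicts, best first, with "p" (0 to 1); they miss things now and then, are a little off and sometimes report something else, mostly with a low value. They report only what shows in the picture. A call takes as long as a camera call. They do not tell look-alikes from the thing itself.
- ctrl.look_for(thing, camera): "bbox" ([left, top, right, bottom] in pixels, round what is visible of it).
- ctrl.trace(thing, camera): "pixels" (384x512 bool, what is visible of it) and "bbox" ([left, top, right, bottom] in pixels, round what is visible of it).
- ctrl.landmark_of(thing, camera): "uv" ([column, row] in pixels: a listed point, or the origin of a listed thing).
The state is a dict: "t": time; "qpos": joint angles; "qvel": joint speeds; "joint_torque": joint torques, N m; "ee_pos": TCP position; "orientation": TCP orientation; "ft_force": force on the tool from outside, world axes, zero at the start; "moment": the same for the moment, N m; "width": finger opening in mm.
Only numpy, scipy, OpenCV 4.12 (cv2) and the standard library are available. Lean on these libraries where they do the work, as an engineer would, in place of code of your own. Each camera call takes 0.05 s, during which the arm holds its last target.

### The job

Some of the look-alike, blue-capped sealed bottles in the middle of the bench (not the stock along the wall) are full and some are empty: lift each one to feel its weight, stand the full ones upright in the pulled-out metal carrier and the empty ones upright in the white return tray. Once all are sorted, push the loaded carrier by its tab until you feel it come fully home against its stop, with every bottle still standing in its place. Leave the other things on the bench alone.

Things in the scene. Friction and masses are not known exactly. Their poses are not given: they have to be found in the camera images.
- bottle_a_mid (a point): Centre (55 mm above its foot) of a sealed, opaque white plastic bottle with a blue screw cap; z axis up along the bottle. Body 68 mm across up to 73 mm above the foot, then a sloping shoulder up to 91 mm; cap 43 mm across, from 91 to 110 mm above the foot: grip it round the cap from above. Weighted foot. All look the same; a full one weighs 0.42 to 0.58 kg, an empty one 0.08 to 0.12 kg. Some may be absent.
- bottle_b_mid (a point): Centre (55 mm above its foot) of a sealed, opaque white plastic bottle with a blue screw cap; z axis up along the bottle. Body 68 mm across up to 73 mm above the foot, then a sloping shoulder up to 91 mm; cap 43 mm across, from 91 to 110 mm above the foot: grip it round the cap from above. Weighted foot. All look the same; a full one weighs 0.42 to 0.58 kg, an empty one 0.08 to 0.12 kg. Some may be absent.
- bottle_c_mid (a point): Centre (55 mm above its foot) of a sealed, opaque white plastic bottle with a blue screw cap; z axis up along the bottle. Body 68 mm across up to 73 mm above the foot, then a sloping shoulder up to 91 mm; cap 43 mm across, from 91 to 110 mm above the foot: grip it round the cap from above. Weighted foot. All look the same; a full one weighs 0.42 to 0.58 kg, an empty one 0.08 to 0.12 kg. Some may be absent.
- bottle_d_mid (a point): Centre (55 mm above its foot) of a sealed, opaque white plastic bottle with a blue screw cap; z axis up along the bottle. Body 68 mm across up to 73 mm above the foot, then a sloping shoulder up to 91 mm; cap 43 mm across, from 91 to 110 mm above the foot: grip it round the cap from above. Weighted foot. All look the same; a full one weighs 0.42 to 0.58 kg, an empty one 0.08 to 0.12 kg. Some may be absent.
- bottle_e_mid (a point): Centre (55 mm above its foot) of a sealed, opaque white plastic bottle with a blue screw cap; z axis up along the bottle. Body 68 mm across up to 73 mm above the foot, then a sloping shoulder up to 91 mm; cap 43 mm across, from 91 to 110 mm above the foot: grip it round the cap from above. Weighted foot. All look the same; a full one weighs 0.42 to 0.58 kg, an empty one 0.08 to 0.12 kg. Some may be absent.
- bottle_f_mid (a point): Centre (55 mm above its foot) of a sealed, opaque white plastic bottle with a blue screw cap; z axis up along the bottle. Body 68 mm across up to 73 mm above the foot, then a sloping shoulder up to 91 mm; cap 43 mm across, from 91 to 110 mm above the foot: grip it round the cap from above. Weighted foot. All look the same; a full one weighs 0.42 to 0.58 kg, an empty one 0.08 to 0.12 kg. Some may be absent.
- carrier (a joint): Slide of the bottle carrier along the dock, in m: 0 = fully home at the stop, 0.09 = fully out; starts 0.065 to 0.085. Stiff slide (about 2.5 N plus a little damping); it stays where it is left, and the stop is felt as a firm resistance.
- carrier_floor (a point): Centre of the carrier's inner floor. The carrier is a shallow bare-metal tray, 100 x 250 mm outside, walls 4 mm thick rising 22 mm above this floor, on a low grey runner base with an end-stop block and a black upright push tab. The floor lies 16 mm above the bench. x axis across it (inner width 92 mm), y axis along it (inner length 242 mm) towards the tab; the slide runs along y and goes home towards -y. It holds three bottles in a row along y.
- carrier_tab (a point): Point on the carrier's push tab: an upright black plate on its +y end, 60 mm wide (x), 8 mm thick (y), top 82 mm above the bench; this point is on its centre plane, 20 mm below its top edge, and 30 mm beyond the tray's end wall; axes as for the carrier. Push its outer (+y) face towards -y.
- return_floor (a point): Centre of the inner floor of the white plastic return tray that stands on the bench (fixed): 250 x 100 mm outside, walls 4 mm thick rising 22 mm above this floor, floor 4 mm above the bench; x axis along it (inner length 242 mm), y axis across it (inner width 92 mm). It holds three bottles in a row along x.
- comb: Bystander: black gel comb, 160 x 12 x 30 mm, lying on the bench; origin at the centre of its underside. Leave it where it is.
- scraper: Bystander: green gel scraper, 210 x 75 x 12 mm, lying on the bench; origin at the centre of its underside. Leave it where it is.
- green_tape: Bystander: small green tape roll, 64 mm across, 13 mm high, lying on the bench; origin at the centre of its underside. Leave it where it is.
- marker_a: Bystander: marker pen, 143 x 12 x 14 mm, long along its y axis, lying on the bench; origin at the centre of its underside. Leave it where it is.
Not all that is in view belongs to the job. Leave any orange look-alike of the part that bears bottle_a_mid alone.

How it is judged (in metres and radians):
On the way, in this order (a step that is already met when the one before it is completed fails the run):
1. every full bottle stands in the carrier and every empty one in the return tray, while the carrier is still pulled out ((((angle between bottle_a_mid's own z axis and vertical below 0.15 rad and linear speed of bottle_a below 0.03 m/s and x of bottle_a_mid in the frame of carrier_floor between -0.03 and 0.03 m and y of bottle_a_mid in the frame of carrier_floor between -0.105 and 0.105 m and z of bottle_a_mid in the frame of carrier_floor between 0.045 and 0.065 m and contact force between bottle_a and the fingers below 0.1 N) and contact force between bottle_a and carrier above 2.8 N) or ((angle between bottle_a_mid's own z axis and vertical below 0.15 rad and linear speed of bottle_a below 0.03 m/s and x of bottle_a_mid in the frame of return_floor between -0.105 and 0.105 m and y of bottle_a_mid in the frame of return_floor between -0.03 and 0.03 m and z of bottle_a_mid in the frame of return_floor between 0.045 and 0.065 m and contact force between bottle_a and the fingers below 0.1 N) and contact force between bottle_a and return_tray below 2.2 N)) and (((angle between bottle_b_mid's own z axis and vertical below 0.15 rad and linear speed of bottle_b below 0.03 m/s and x of bottle_b_mid in the frame of carrier_floor between -0.03 and 0.03 m and y of bottle_b_mid in the frame of carrier_floor between -0.105 and 0.105 m and z of bottle_b_mid in the frame of carrier_floor between 0.045 and 0.065 m and contact force between bottle_b and the fingers below 0.1 N) and contact force between bottle_b and carrier above 2.8 N) or ((angle between bottle_b_mid's own z axis and vertical below 0.15 rad and linear speed of bottle_b below 0.03 m/s and x of bottle_b_mid in the frame of return_floor between -0.105 and 0.105 m and y of bottle_b_mid in the frame of return_floor between -0.03 and 0.03 m and z of bottle_b_mid in the frame of return_floor between 0.045 and 0.065 m and contact force between bottle_b and the fingers below 0.1 N) and contact force between bottle_b and return_tray below 2.2 N)) and (((angle between bottle_c_mid's own z axis and vertical below 0.15 rad and linear speed of bottle_c below 0.03 m/s and x of bottle_c_mid in the frame of carrier_floor between -0.03 and 0.03 m and y of bottle_c_mid in the frame of carrier_floor between -0.105 and 0.105 m and z of bottle_c_mid in the frame of carrier_floor between 0.045 and 0.065 m and contact force between bottle_c and the fingers below 0.1 N) and contact force between bottle_c and carrier above 2.8 N) or ((angle between bottle_c_mid's own z axis and vertical below 0.15 rad and linear speed of bottle_c below 0.03 m/s and x of bottle_c_mid in the frame of return_floor between -0.105 and 0.105 m and y of bottle_c_mid in the frame of return_floor between -0.03 and 0.03 m and z of bottle_c_mid in the frame of return_floor between 0.045 and 0.065 m and contact force between bottle_c and the fingers below 0.1 N) and contact force between bottle_c and return_tray below 2.2 N)) and (((angle between bottle_d_mid's own z axis and vertical below 0.15 rad and linear speed of bottle_d below 0.03 m/s and x of bottle_d_mid in the frame of carrier_floor between -0.03 and 0.03 m and y of bottle_d_mid in the frame of carrier_floor between -0.105 and 0.105 m and z of bottle_d_mid in the frame of carrier_floor between 0.045 and 0.065 m and contact force between bottle_d and the fingers below 0.1 N) and contact force between bottle_d and carrier above 2.8 N) or ((angle between bottle_d_mid's own z axis and vertical below 0.15 rad and linear speed of bottle_d below 0.03 m/s and x of bottle_d_mid in the frame of return_floor between -0.105 and 0.105 m and y of bottle_d_mid in the frame of return_floor between -0.03 and 0.03 m and z of bottle_d_mid in the frame of return_floor between 0.045 and 0.065 m and contact force between bottle_d and the fingers below 0.1 N) and contact force between bottle_d and return_tray below 2.2 N)) and (((angle between bottle_e_mid's own z axis and vertical below 0.15 rad and linear speed of bottle_e below 0.03 m/s and x of bottle_e_mid in the frame of carrier_floor between -0.03 and 0.03 m and y of bottle_e_mid in the frame of carrier_floor between -0.105 and 0.105 m and z of bottle_e_mid in the frame of carrier_floor between 0.045 and 0.065 m and contact force between bottle_e and the fingers below 0.1 N) and contact force between bottle_e and carrier above 2.8 N) or ((angle between bottle_e_mid's own z axis and vertical below 0.15 rad and linear speed of bottle_e below 0.03 m/s and x of bottle_e_mid in the frame of return_floor between -0.105 and 0.105 m and y of bottle_e_mid in the frame of return_floor between -0.03 and 0.03 m and z of bottle_e_mid in the frame of return_floor between 0.045 and 0.065 m and contact force between bottle_e and the fingers below 0.1 N) and contact force between bottle_e and return_tray below 2.2 N)) and (((angle between bottle_f_mid's own z axis and vertical below 0.15 rad and linear speed of bottle_f below 0.03 m/s and x of bottle_f_mid in the frame of carrier_floor between -0.03 and 0.03 m and y of bottle_f_mid in the frame of carrier_floor between -0.105 and 0.105 m and z of bottle_f_mid in the frame of carrier_floor between 0.045 and 0.065 m and contact force between bottle_f and the fingers below 0.1 N) and contact force between bottle_f and carrier above 2.8 N) or ((angle between bottle_f_mid's own z axis and vertical below 0.15 rad and linear speed of bottle_f below 0.03 m/s and x of bottle_f_mid in the frame of return_floor between -0.105 and 0.105 m and y of bottle_f_mid in the frame of return_floor between -0.03 and 0.03 m and z of bottle_f_mid in the frame of return_floor between 0.045 and 0.065 m and contact force between bottle_f and the fingers below 0.1 N) and contact force between bottle_f and return_tray below 2.2 N)) and value of joint carrier above 0.03 m), for 0.2 s.
2. the carrier is pushed fully home (value of joint carrier below 0.004 m), for 0.2 s.
At the end, for the whole second after the job is handed in: Every full bottle stands upright (within 0.15 rad), released and at rest, on the carrier's floor (its weight, over 2.8 N, is what tells it), every empty one (under 2.2 N) likewise on the return tray's floor, and the carrier is within 4 mm of its stop ((((angle between bottle_a_mid's own z axis and vertical below 0.15 rad and linear speed of bottle_a below 0.03 m/s and x of bottle_a_mid in the frame of carrier_floor between -0.03 and 0.03 m and y of bottle_a_mid in the frame of carrier_floor between -0.105 and 0.105 m and z of bottle_a_mid in the frame of carrier_floor between 0.045 and 0.065 m and contact force between bottle_a and the fingers below 0.1 N) and contact force between bottle_a and carrier above 2.8 N) or ((angle between bottle_a_mid's own z axis and vertical below 0.15 rad and linear speed of bottle_a below 0.03 m/s and x of bottle_a_mid in the frame of return_floor between -0.105 and 0.105 m and y of bottle_a_mid in the frame of return_floor between -0.03 and 0.03 m and z of bottle_a_mid in the frame of return_floor between 0.045 and 0.065 m and contact force between bottle_a and the fingers below 0.1 N) and contact force between bottle_a and return_tray below 2.2 N)) and (((angle between bottle_b_mid's own z axis and vertical below 0.15 rad and linear speed of bottle_b below 0.03 m/s and x of bottle_b_mid in the frame of carrier_floor between -0.03 and 0.03 m and y of bottle_b_mid in the frame of carrier_floor between -0.105 and 0.105 m and z of bottle_b_mid in the frame of carrier_floor between 0.045 and 0.065 m and contact force between bottle_b and the fingers below 0.1 N) and contact force between bottle_b and carrier above 2.8 N) or ((angle between bottle_b_mid's own z axis and vertical below 0.15 rad and linear speed of bottle_b below 0.03 m/s and x of bottle_b_mid in the frame of return_floor between -0.105 and 0.105 m and y of bottle_b_mid in the frame of return_floor between -0.03 and 0.03 m and z of bottle_b_mid in the frame of return_floor between 0.045 and 0.065 m and contact force between bottle_b and the fingers below 0.1 N) and contact force between bottle_b and return_tray below 2.2 N)) and (((angle between bottle_c_mid's own z axis and vertical below 0.15 rad and linear speed of bottle_c below 0.03 m/s and x of bottle_c_mid in the frame of carrier_floor between -0.03 and 0.03 m and y of bottle_c_mid in the frame of carrier_floor between -0.105 and 0.105 m and z of bottle_c_mid in the frame of carrier_floor between 0.045 and 0.065 m and contact force between bottle_c and the fingers below 0.1 N) and contact force between bottle_c and carrier above 2.8 N) or ((angle between bottle_c_mid's own z axis and vertical below 0.15 rad and linear speed of bottle_c below 0.03 m/s and x of bottle_c_mid in the frame of return_floor between -0.105 and 0.105 m and y of bottle_c_mid in the frame of return_floor between -0.03 and 0.03 m and z of bottle_c_mid in the frame of return_floor between 0.045 and 0.065 m and contact force between bottle_c and the fingers below 0.1 N) and contact force between bottle_c and return_tray below 2.2 N)) and (((angle between bottle_d_mid's own z axis and vertical below 0.15 rad and linear speed of bottle_d below 0.03 m/s and x of bottle_d_mid in the frame of carrier_floor between -0.03 and 0.03 m and y of bottle_d_mid in the frame of carrier_floor between -0.105 and 0.105 m and z of bottle_d_mid in the frame of carrier_floor between 0.045 and 0.065 m and contact force between bottle_d and the fingers below 0.1 N) and contact force between bottle_d and carrier above 2.8 N) or ((angle between bottle_d_mid's own z axis and vertical below 0.15 rad and linear speed of bottle_d below 0.03 m/s and x of bottle_d_mid in the frame of return_floor between -0.105 and 0.105 m and y of bottle_d_mid in the frame of return_floor between -0.03 and 0.03 m and z of bottle_d_mid in the frame of return_floor between 0.045 and 0.065 m and contact force between bottle_d and the fingers below 0.1 N) and contact force between bottle_d and return_tray below 2.2 N)) and (((angle between bottle_e_mid's own z axis and vertical below 0.15 rad and linear speed of bottle_e below 0.03 m/s and x of bottle_e_mid in the frame of carrier_floor between -0.03 and 0.03 m and y of bottle_e_mid in the frame of carrier_floor between -0.105 and 0.105 m and z of bottle_e_mid in the frame of carrier_floor between 0.045 and 0.065 m and contact force between bottle_e and the fingers below 0.1 N) and contact force between bottle_e and carrier above 2.8 N) or ((angle between bottle_e_mid's own z axis and vertical below 0.15 rad and linear speed of bottle_e below 0.03 m/s and x of bottle_e_mid in the frame of return_floor between -0.105 and 0.105 m and y of bottle_e_mid in the frame of return_floor between -0.03 and 0.03 m and z of bottle_e_mid in the frame of return_floor between 0.045 and 0.065 m and contact force between bottle_e and the fingers below 0.1 N) and contact force between bottle_e and return_tray below 2.2 N)) and (((angle between bottle_f_mid's own z axis and vertical below 0.15 rad and linear speed of bottle_f below 0.03 m/s and x of bottle_f_mid in the frame of carrier_floor between -0.03 and 0.03 m and y of bottle_f_mid in the frame of carrier_floor between -0.105 and 0.105 m and z of bottle_f_mid in the frame of carrier_floor between 0.045 and 0.065 m and contact force between bottle_f and the fingers below 0.1 N) and contact force between bottle_f and carrier above 2.8 N) or ((angle between bottle_f_mid's own z axis and vertical below 0.15 rad and linear speed of bottle_f below 0.03 m/s and x of bottle_f_mid in the frame of return_floor between -0.105 and 0.105 m and y of bottle_f_mid in the frame of return_floor between -0.03 and 0.03 m and z of bottle_f_mid in the frame of return_floor between 0.045 and 0.065 m and contact force between bottle_f and the fingers below 0.1 N) and contact force between bottle_f and return_tray below 2.2 N)) and value of joint carrier below 0.004 m); the robot touches nothing.
It fails at once if a bystander (comb, scraper, tape roll, marker) is moved more than 6 cm (distance of any of comb, scraper, green_tape, marker_a from where it was at the start of the episode above 0.06 m).
Of bottle_a, bottle_b, bottle_c, bottle_d, bottle_e, bottle_f only 4 to 6 are there at a start; the rules pass over those that are not, and their reading is None.
At some moment in a run one of bottle_a, bottle_b, bottle_c, bottle_d, bottle_e, bottle_f may be knocked a few centimetres aside while the robot is not near it.
It also fails if it takes over 210 s, if anything falls off the work surface, if the arm or the gripper's body presses on something with over 40 N, if the wrist force passes 120 N, or if a joint passes its speed limit or range.

## Working session

There is one attempt and no reset: what is moved stays moved. The work goes in short steps, Python scripts to look and compute and a tool call to move; the robot and the scene stay as the last step left them, time stands still between calls to the robot, and variables do not carry over. Pictures are saved under pics/ and viewed, and the job is handed in when it is done.

Besides the shell and the picture viewer there is one more tool, called after "Call:" as name(argument=value, ...), one argument or row to a line, values as JSON. jog_arm: Moves the arm, as the interface text tells. Its arguments: {"type":"object","properties":{"steps":{"type":"array"}},"required":["steps"]}

```bash
ls; mkdir -p pics
python3 - <<'E'
from workcell import ctrl
import cv2
o=ctrl.get_obs(); print(o)
for n in ["scene","side","wrist"]:
    im=ctrl.get_image(n); cv2.imwrite(f"pics/a_{n}.png",im[:,:,::-1]); print(n,ctrl.camera_info(n))
E
```

```text
pics
{'t': 0.0, 'qpos': array([-1.13599810e+00,  4.23875625e-01,  1.63064444e+00, -1.08763323e-05,
        1.08856250e+00, -1.90096890e-02]), 'qvel': array([-0.00033938,  0.0012404 , -0.00015272,  0.00066477,  0.0010712 ,
        0.00035716]), 'joint_torque': array([-1.42357883e-03, -5.44630587e+01, -2.73669469e+01,  6.41439599e-02,
        2.25898437e-02, -9.70142742e-05]), 'ee_pos': array([ 273.90466718, -561.50299396,  403.89765613]), 'orientation': array([-3.05964561e+00, -7.06418936e-01,  4.97620821e-04]), 'ft_force': array([-0.47116729,  0.1090633 ,  0.22112108]), 'moment': array([0.01417487, 0.00484883, 0.03604572]), 'width': 87.96850472363204}
scene {'fx': 496.1318317278328, 'fy': 496.1318317278328, 'cx': 258.3244057769179, 'cy': 196.88431360219468, 'origin': array([-44.15526407, 804.66827827, 916.68444795]), 'attitude': array([-0.7828848 ,  2.50005053, -1.15890718])}
side {'fx': 382.3337850461974, 'fy': 382.3337850461974, 'cx': 249.88986294595136, 'cy': 195.78441709898712, 'origin': array([ 577.61010738, -818.80658592,  807.05338761]), 'attitude': array([-2.29003099, -0.03183762,  0.03365262])}
wrist {'fx': 297.3186396354542, 'fy': 297.3186396354542, 'cx': 262.9208180442736, 'cy': 188.56378762999142, 'T_tool_cam': array([[ 4.13947232e-04, -9.56129186e-01, -2.92945061e-01,
         8.03772745e+01],
       [ 9.99999648e-01,  6.09589097e-04, -5.76554661e-04,
         1.33247768e+00],
       [ 7.29836854e-04, -2.92944720e-01,  9.56129101e-01,
         2.05452996e+01],
       [ 0.00000000e+00,  0.00000000e+00,  0.00000000e+00,
         1.00000000e+00]])}
```

View pics/a_scene.png

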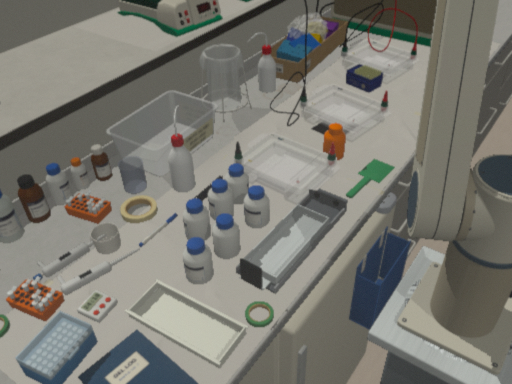

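View pics/a_side.png

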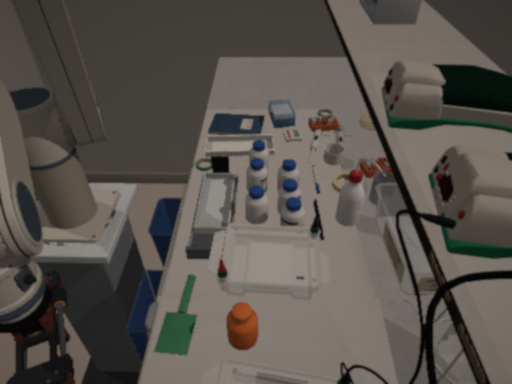

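View pics/a_wrist.png

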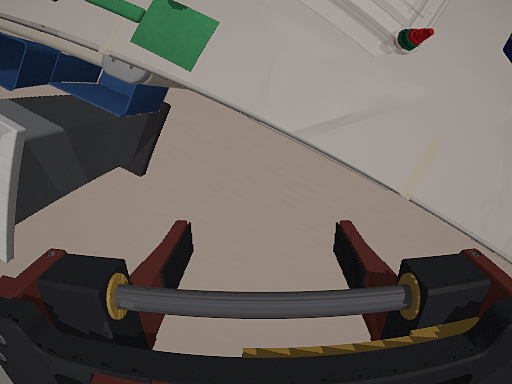

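```bash
cat > h.py <<'E'
import numpy as np, cv2
from scipy.spatial.transform import Rotation as R
from workcell import ctrl
def ray(cam,uv,obs=None):
    i=ctrl.camera_info(cam); x=(uv[0]-i['cx'])/i['fx']; y=(uv[1]-i['cy'])/i['fy']
    if cam!='wrist':
        return np.array(i['origin']), R.from_rotvec(i['attitude']).as_matrix()@np.array([x,y,1.])
    r=np.hypot(x,y); d=np.array([x/r*np.sin(r),y/r*np.sin(r),np.cos(r)]) if r>0 else np.array([0,0,1.])
    T=np.eye(4);T[:3,:3]=R.from_rotvec(obs['orientation']).as_matrix();T[:3,3]=obs['ee_pos']
    T=T@i['T_tool_cam']; return T[:3,3],T[:3,:3]@d
def at_z(cam,uv,z,obs=None):
    o,d=ray(cam,uv,obs); return (o+d*(z-o[2])/d[2])
def proj(cam,P,obs=None):
    i=ctrl.camera_info(cam); P=np.asarray(P,float)
    if cam!='wrist':
        c=R.from_rotvec(i['attitude']).as_matrix().T@(P-i['origin']); return np.array([i['fx']*c[0]/c[2]+i['cx'],i['fy']*c[1]/c[2]+i['cy']])
    T=np.eye(4);T[:3,:3]=R.from_rotvec(obs['orientation']).as_matrix();T[:3,3]=obs['ee_pos'];T=T@i['T_tool_cam']
    c=T[:3,:3].T@(P-T[:3,3]); th=np.arctan2(np.hypot(c[0],c[1]),c[2]);h=np.hypot(c[0],c[1])
    return np.array([i['fx']*th*c[0]/h+i['cx'],i['fy']*th*c[1]/h+i['cy']])
E
python3 - <<'E'
from h import *
np.set_printoptions(precision=1,suppress=True)
for cam in ['scene','side']:
    for th,z in [('bottle_a_mid',55),('carrier_floor',16),('carrier_tab',62),('return_floor',4)]:
        for d in ctrl.landmark_of(th,cam):
            print(cam,th,round(d['p'],2),np.array(d['uv']),at_z(cam,d['uv'],z))
print(ctrl.get_obs()['t'])
E
```

```text
scene bottle_a_mid 0.76 [237.4 182.7] [653.2 -44.2  55. ]
scene bottle_a_mid 0.66 [333.7 140.3] [ 532.4 -382.1   55. ]
scene carrier_floor 0.7 [284.7 244.3] [431.8  51.9  16. ]
scene carrier_floor 0.42 [187.1 322.9] [477.1 372.3  16. ]
scene carrier_tab 0.67 [248.8 268.2] [433.8 200.9  62. ]
scene carrier_tab 0.46 [223.  234.2] [552.7 146.5  62. ]
scene carrier_tab 0.35 [254.3 203.3] [556.9   8.   62. ]
scene return_floor 0.96 [184.9 323.4] [487.1 370.3   4. ]
scene return_floor 0.51 [197.7 256.7] [595.5 201.3   4. ]
side bottle_a_mid 0.9 [293.2 217.3] [662.2 -50.1  55. ]
side bottle_a_mid 0.86 [241.7 320.1] [ 534. -372.   55.]
side bottle_a_mid 0.31 [287.6 193.5] [650.6  51.5  55. ]
side carrier_floor 0.74 [289.5 195.6] [660.   86.7  16. ]
side carrier_floor 0.58 [217.8 200.6] [437.   59.1  16. ]
side carrier_tab 0.73 [218.8 158.6] [428.2 217.2  62. ]
side return_floor 0.78 [239.7 149.5] [488.6 356.5   4. ]
0.55
```

```bash
cat >> h.py <<'E'
def caps(cam,im,obs=None,z=102,amin=25):
    hsv=cv2.cvtColor(im,cv2.COLOR_RGB2HSV); m=cv2.inRange(hsv,(105,120,60),(125,255,255))
    n,l,s,c=cv2.connectedComponentsWithStats(m); out=[]
    for k in range(1,n):
        if s[k,4]>=amin:
            P=at_z(cam,c[k],z,obs); out.append((c[k].round(1),s[k,4],P.round(1)))
    return out
E
python3 - <<'E'
from h import *
for n in ['scene','side']:
    im=cv2.imread(f'pics/a_{n}.png')[:,:,::-1]
    for c in caps(n,im): print(n,c)
s=cv2.imread('pics/a_scene.png')[140:370,110:370]; cv2.imwrite('pics/s1.png',cv2.resize(s,None,fx=2.6,fy=2.6,interpolation=cv2.INTER_CUBIC))
s=cv2.imread('pics/a_side.png')[100:280,170:360]; cv2.imwrite('pics/s2.png',cv2.resize(s,None,fx=3.3,fy=3.3,interpolation=cv2.INTER_CUBIC))
E
```

```text
scene (array([303.5,  40.8]), np.int32(256), array([ 957.9, -896.5,  102. ]))
scene (array([ 52.3, 168.5]), np.int32(111), array([1084.6,  239.1,  102. ]))
scene (array([235.7, 168.8]), np.int32(116), array([656.4, -44.5, 102. ]))
scene (array([218.9, 185.1]), np.int32(151), array([649.7,  37.4, 102. ]))
scene (array([255.7, 191.2]), np.int32(131), array([554.2,   3.9, 102. ]))
scene (array([194.2, 205.1]), np.int32(164), array([650.5, 135.7, 102. ]))
scene (array([224.3, 220.5]), np.int32(187), array([551.8, 138.2, 102. ]))
scene (array([195.1, 244.3]), np.int32(184), array([557.3, 239.7, 102. ]))
scene (array([378.9, 283.1]), np.int32(31), array([160. , 108.6, 102. ]))
side (array([259. , 144.5]), np.int32(64), array([561.7, 243.3, 102. ]))
side (array([257.1, 163. ]), np.int32(87), array([557.4, 140.3, 102. ]))
side (array([289.4, 163.8]), np.int32(76), array([657.3, 137.6, 102. ]))
side (array([290.3, 184.1]), np.int32(99), array([655.5,  39. , 102. ]))
side (array([256.4, 190.9]), np.int32(113), array([558.2,   6.7, 102. ]))
side (array([293.7, 202.8]), np.int32(111), array([661.2, -41.4, 102. ]))
side (array([162.1, 207. ]), np.int32(29), array([303. , -65.1, 102. ]))
```

View pics/s1.png

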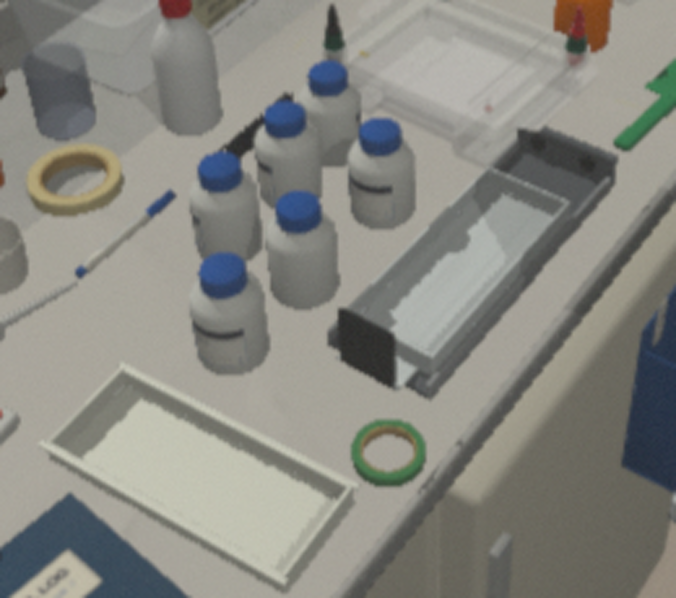

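View pics/s2.png

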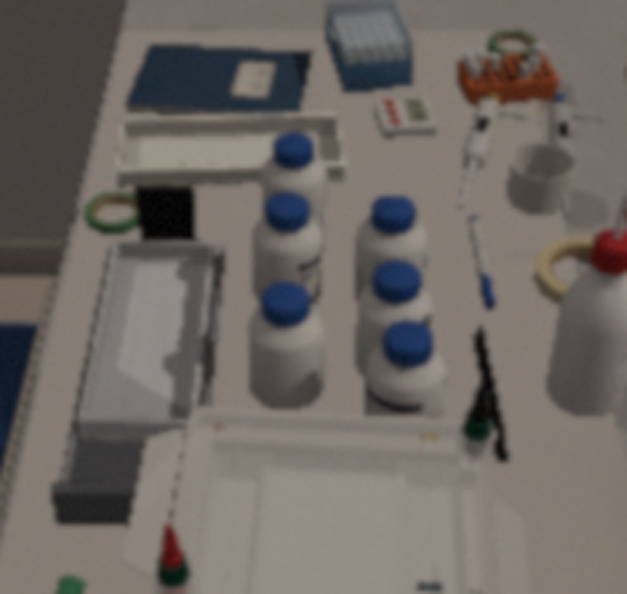

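Call:
jog_arm(
  steps=[
    [[0, 0, 0, 0, 0, -7.1, -0.4], [0, 0, 0, 0, 0, -7.1, -0.4], [0, 0, 0, 0, 0, -7.1, -0.4], [0, 0, 0, 0, 0, -7.1, -0.4], [0, 0, 0, 0, 0, -7.1, -0.4], [0, 0, 0, 0, 0, -7.1, -0.4], [0, 0, 0, 0, 0, -7.1, -0.4], [0, 0, 0, 0, 0, -7.1, -0.4], [0, 0, 0, 0, 0, -7.1, -0.4], [0, 0, -0.02, 0, 0, 0, -0.4], [0, 0, -0.02, 0, 0, 0, -0.4]],
  ],
)

```text
t: 1.47
ee_pos: [273.9, -561.4, 443.9]
orientation: [-2.221, -2.218, -0.002]
ft_force: [0.0, -0.1, 1.1]
width: 61.4
```

Call:
jog_arm(
  steps=[
    [[0.038, 0.013, 0, 0, 0, 0, -0.4], [0.038, 0.013, 0, 0, 0, 0, -0.4], [0.038, 0.013, 0, 0, 0, 0, -0.4], [0.038, 0.013, 0, 0, 0, 0, -0.4], [0.038, 0.013, 0, 0, 0, 0, -0.4], [0.038, 0.013, 0, 0, 0, 0, -0.4], [0.038, 0.013, 0, 0, 0, 0, -0.4], [0.038, 0.013, 0, 0, 0, 0, -0.4], [0.038, 0.013, 0, 0, 0, 0, -0.4], [0.038, 0.013, 0, 0, 0, 0, -0.4], [0.038, 0.013, 0, 0, 0, 0, -0.4], [0.038, 0.013, 0, 0, 0, 0, -0.4], [0.038, 0.013, 0, 0, 0, 0, -0.4], [0.038, 0.013, 0, 0, 0, 0, -0.4], [0.038, 0.013, 0, 0, 0, 0, -0.4], [0.038, 0.013, 0, 0, 0, 0, -0.4], [0.038, 0.013, 0, 0, 0, 0, -0.4], [0, 0, 0, 0, 0, 0, -0.4], [0, 0, 0, 0, 0, 0, -0.4]],
  ],
)

```text
t: 3.05
ee_pos: [496.4, 85.7, 444.6]
orientation: [2.219, 2.224, -0.0]
ft_force: [0.3, 0.2, -0.4]
width: 61.4
```

Run:
```python
from h import *
o=ctrl.get_obs(); print(o['t'],o['ee_pos'],R.from_rotvec(o['orientation']).as_matrix().round(3),o['width'],o['qpos'])
im=ctrl.get_image('wrist'); cv2.imwrite('pics/b_w.png',im[:,:,::-1])
for c in caps('wrist',im,o,amin=40): print(c)
```

```text
3.05 [496.35777224  85.66880123 444.58791204] [[-0.002  1.    -0.   ]
 [ 1.     0.002 -0.   ]
 [-0.    -0.    -1.   ]] 61.36459795497081 [ 1.47318809e-01  1.95141174e-01  1.85545683e+00 -1.56966076e-04
  1.09103821e+00  1.45201389e-01]
(array([134.4,  15.6]), np.int32(673), array([349.9, 271.9, 102. ]))
(array([320.2,  35.4]), np.int32(1159), array([557.6, 238.7, 102. ]))
(array([315.5, 127.4]), np.int32(1148), array([553.8, 136.5, 102. ]))
(array([396.6, 132.7]), np.int32(1025), array([651.3, 134.7, 102. ]))
(array([426.2, 129.3]), np.int32(179), array([692. , 141.4, 102. ]))
(array([387.2, 212.1]), np.int32(904), array([650.4,  36.6, 102. ]))
(array([147.4, 239.6]), np.int32(814), array([349.2,  -2.1, 102. ]))
(array([305.1, 236.5]), np.int32(583), array([547.8,   6.1, 102. ]))
(array([381.6, 256.4]), np.int32(173), array([653.2, -26.5, 102. ]))
```

View pics/b_w.png

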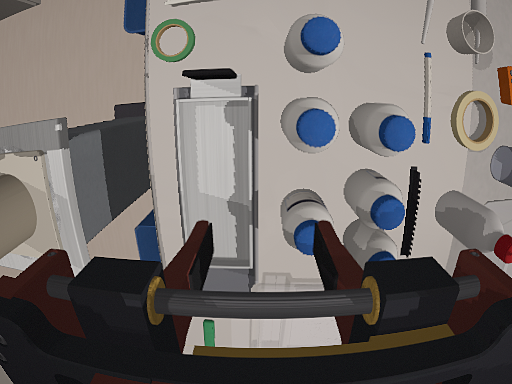

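Run:
```python
import cv2
s=cv2.imread('pics/b_w.png')[55:285,160:275]; cv2.imwrite('pics/b_c.png',cv2.resize(s,None,fx=2.6*2,fy=2.6,interpolation=cv2.INTER_CUBIC))
```

```text
(no output)
```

View pics/b_c.png

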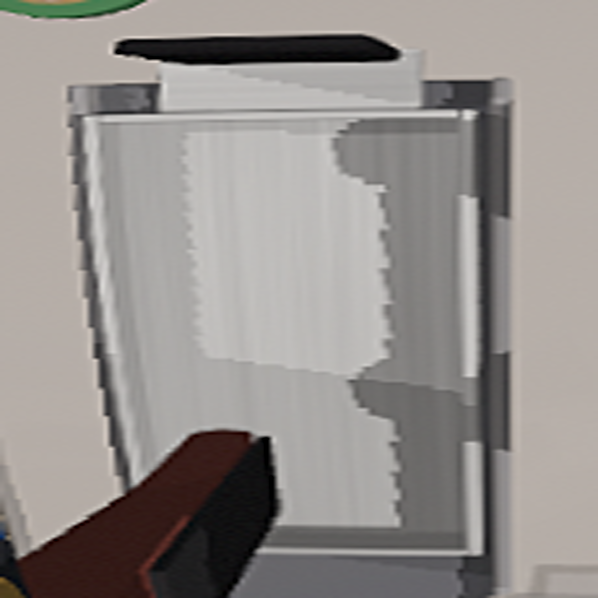

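Run:
```python
from h import *
o=ctrl.get_obs()
for nm,px,z in [('TL',(82,115),38),('TR',(480,112),38),('BR',(482,553),38),('tabL',(113,44),82),('tabR',(383,37),82),('tabLi',(120,60),82),('tabRi',(402,57),82),('flTL',(112,122),38)]:
    uv=(160+px[0]/5.2,55+px[1]/2.6); print(nm,at_z('wrist',uv,z,o).round(1))
```

```text
TL [381.1 168.4  38. ]
TR [482.2 166.6  38. ]
BR [480.4 -79.9  38. ]
tabL [402.1 199.7  82. ]
tabR [462.8 200.   82. ]
tabLi [403.7 192.3  82. ]
tabRi [466.9 190.9  82. ]
flTL [389.  164.4  38. ]
```

Call:
jog_arm(
  steps=[
    [[0.031, 0.012, 0, 0, 0, 0, -0.4], [0.031, 0.012, 0, 0, 0, 0, -0.4], [0.031, 0.012, 0, 0, 0, 0, -0.4], [0.031, 0.012, 0, 0, 0, 0, -0.4], [0.03, 0.012, 0, 0, 0, 0, -0.4], [0, 0, 0.03, 0, 0, 0, -0.4], [0, 0, 0.03, 0, 0, 0, -0.4], [0, 0, 0.02, 0, 0, 0, -0.4], [0, 0, 0.02, 0, 0, 0, -0.4], [0, 0, 0, 0, 0, 0, -0.4], [0, 0, 0, 0, 0, 0, -0.4]],
  ],
)

```text
t: 4.02
ee_pos: [556.4, 236.1, 344.1]
orientation: [-2.225, -2.217, 0.004]
ft_force: [0.2, 0.2, -0.6]
width: 61.3
```

Run:
```python
from h import *
o=ctrl.get_obs(); print(o['t'],o['ee_pos'],o['ft_force'])
im=ctrl.get_image('wrist'); cv2.imwrite('pics/c_w.png',im[:,:,::-1])
for c in caps('wrist',im,o,amin=40,z=110): print(c)
```

```text
4.0167 [556.35675094 236.1220389  344.12736304] [ 0.18052564  0.19322943 -0.64753686]
(array([499.3,   3.1]), np.int32(63), array([771.2, 425.4, 110. ]))
(array([422.5, 161.4]), np.int32(48), array([685.3, 272.6, 110. ]))
(array([266.3, 196.5]), np.int32(2319), array([558.8, 243.6, 110. ]))
(array([411.4, 247. ]), np.int32(143), array([688.2, 195.2, 110. ]))
(array([262.1, 285.5]), np.int32(457), array([555.2, 161.8, 110. ]))
(array([262.4, 319.7]), np.int32(50), array([555.3, 121. , 110. ]))
```

View pics/c_w.png

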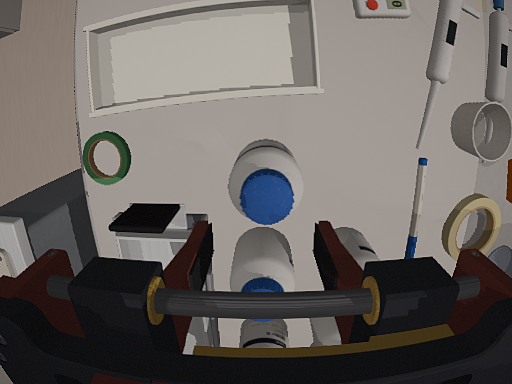

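Run:
```python
from h import *
o=ctrl.get_obs()
for nm,uv in [('TL',(85,28)),('BL',(92,115)),('BR',(322,92)),('TR',(313,0))]:
    print(nm,at_z('wrist',uv,26,o).round(1))
im=cv2.imread('pics/a_scene.png')
P=[]
for nm,px in [('A',(123,367)),('B',(352,488)),('C',(283,583)),('D',(43,447))]:
    print(nm, at_z('scene',(110+px[0]/2.6,140+px[1]/2.6),26).round(1))
```

```text
TL [358.2 413.3  26. ]
BL [366.4 311.   26. ]
BR [616.5 325.4  26. ]
TR [608.  422.6  26. ]
A [607.4 328.7  26. ]
B [360.3 315.8  26. ]
C [352.5 415.5  26. ]
D [601.4 431.3  26. ]
```

Call:
jog_arm(
  steps=[
    [[0.005, 0.002, 0.02, 0, 0, 0, -0.4], [0, 0, 0.02, 0, 0, 0, -0.4], [0, 0, 0.015, 0, 0, 0, -0.4], [0, 0, 0.013, 0, 0, 0, -0.4], [0, 0, 0, 0, 0, 0, -0.4], [0, 0, 0, 0, 0, 0, 1], [0, 0, 0, 0, 0, 0, 1], [0, 0, 0, 0, 0, 0, 1], [0, 0, 0, 0, 0, 0, 1], [0, 0, 0, 0, 0, 0, 1], [0, 0, 0, 0, 0, 0, 1]],
  ],
)

```text
t: 4.98
ee_pos: [558.8, 243.0, 277.9]
orientation: [2.223, 2.219, 0.003]
ft_force: [-2.1, -0.4, 6.5]
width: 42.3
```

Call:
jog_arm(
  steps=[
    [[0, 0, -0.01, 0, 0, 0, 1], [0, 0, -0.01, 0, 0, 0, 1], [0, 0, -0.01, 0, 0, 0, 1], [0, 0, 0, 0, 0, 0, 1], [0, 0, 0, 0, 0, 0, 1], [0, 0, 0, 0, 0, 0, 1], [0, 0, 0, 0, 0, 0, 1]],
  ],
)

```text
t: 5.57
ee_pos: [558.2, 242.7, 306.3]
orientation: [-2.223, -2.219, 0.001]
ft_force: [0.3, -0.6, -1.0]
width: 42.3
```

Call:
jog_arm(
  steps=[
    [[0, 0, -0.03, 0, 0, 0, 1], [0.015, 0, -0.01, 0, 0, 0, 1], [0.025, 0.001, 0, 0, 0, 0, 1], [0.025, 0.001, 0, 0, 0, 0, 1], [0.025, 0.001, 0, 0, 0, 0, 1], [0.025, 0.001, 0, 0, 0, 0, 1], [0.015, 0, 0, 0, 0, 0, 1], [0, 0, 0, 0, 0, 0, 1], [0, 0, 0, 0, 0, 0, 1], [0, 0, 0, 0, 0, 0, 1]],
  ],
)

```text
t: 6.4
ee_pos: [562.4, 372.3, 346.2]
orientation: [2.223, 2.22, -0.002]
ft_force: [0.5, -0.7, -0.8]
width: 42.0
```

Run:
```python
from h import *
o=ctrl.get_obs(); print(o['t'],o['ee_pos'],o['ft_force'])
im=ctrl.get_image('wrist'); cv2.imwrite('pics/d_w.png',im[:,:,::-1])
im=ctrl.get_image('side'); cv2.imwrite('pics/d_s.png',cv2.resize(im[80:260,160:400,::-1],None,fx=3,fy=3))
```

```text
6.4 [562.36649504 372.26580729 346.18430615] [ 0.51195625 -0.68389248 -0.80343719]
```

View pics/d_w.png

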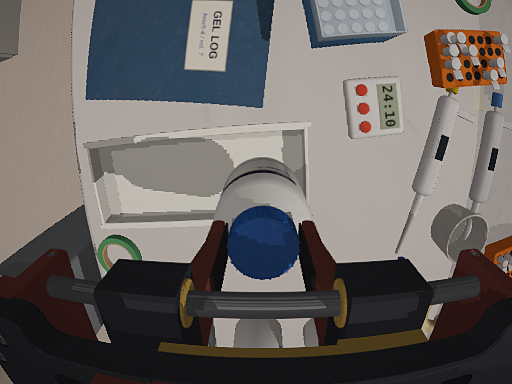

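View pics/d_s.png

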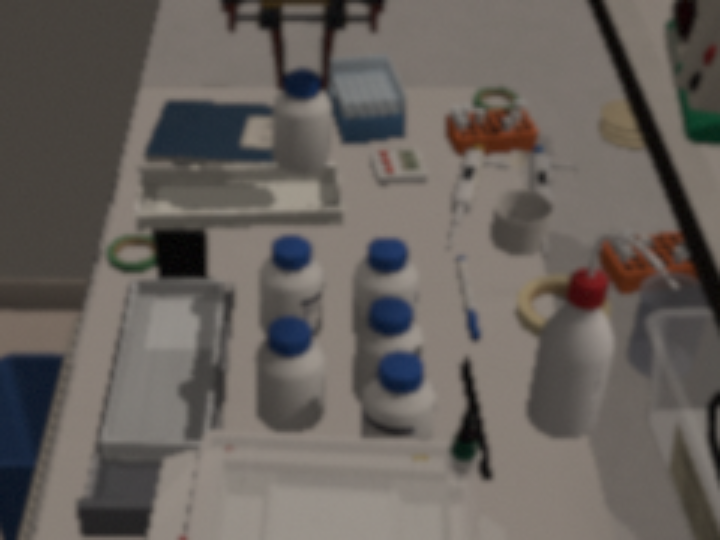

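Run:
```python
from h import *
o=ctrl.get_obs()
im=cv2.imread('pics/d_w.png'); cv2.imwrite('pics/d_c.png',cv2.resize(im[110:240,75:325],None,fx=3.2,fy=3.2))
for nm,uv in [('TL',(86,146)),('TR',(311,123)),('BL',(99,228)),('BR',(306,210))]:
    print(nm,at_z('wrist',uv,26,o).round(1))
```

```text
TL [358.7 410.9  26. ]
TR [611.5 428.5  26. ]
BL [358.9 308.3  26. ]
BR [609.5 334.8  26. ]
```

View pics/d_c.png

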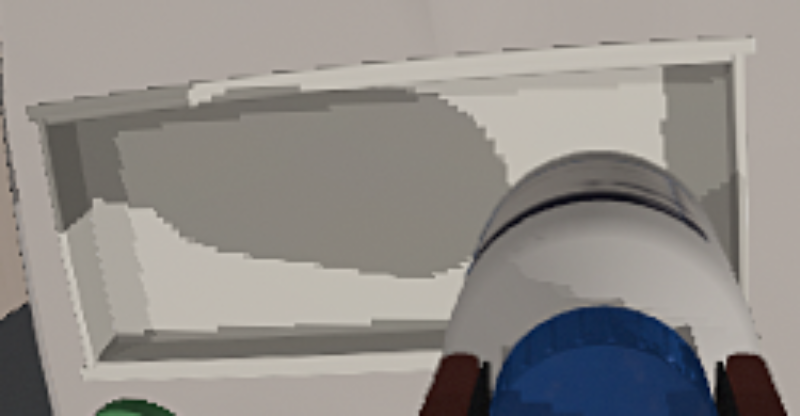

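Call:
jog_arm(
  steps=[
    [[0.002, 0.001, 0.02, 0, 0, 0, 1], [0, 0, 0.02, 0, 0, 0, 1], [0, 0, 0.012, 0, 0, 0, 1], [0, 0, 0.006, 0, 0, 0, 1], [0, 0, 0.004, 0, 0, 0, 1], [0, 0, 0, 0, 0, 0, 1], [0, 0, 0, 0, 0, 0, 1], [0, 0, 0, 0, 0, 0, 1]],
  ],
)

```text
t: 7.17
ee_pos: [564.0, 374.9, 285.7]
orientation: [2.223, 2.219, 0.002]
ft_force: [-0.0, 0.3, -1.2]
width: 42.1
```

Call:
jog_arm(
  steps=[
    [[0, 0, 0.003, 0, 0, 0, 1], [0, 0, 0, 0, 0, 0, 1], [0, 0, 0, 0, 0, 0, -0.4], [0, 0, 0, 0, 0, 0, -0.4], [0, 0, 0, 0, 0, 0, -0.4], [0, 0, 0, 0, 0, 0, -0.4], [0, 0, -0.02, 0, 0, 0, -0.4], [0, 0, -0.03, 0, 0, 0, -0.4], [-0.03, 0, -0.02, 0, 0, 0, -0.4], [-0.04, 0, 0, 0, 0, 0, -0.4], [-0.04, 0, 0, 0, 0, 0, -0.4], [-0.04, -0.002, 0, 0, 0, 0, -0.4], [-0.04, -0.002, 0, 0, 0, 0, -0.4], [-0.035, -0.002, 0, 0, 0, 0, -0.4], [-0.01, -0.002, 0, 0, 0, 0, -0.4], [0, 0, 0, 0, 0, 0, -0.4], [0, 0, 0, 0, 0, 0, -0.4]],
  ],
)

```text
t: 8.58
ee_pos: [555.5, 139.9, 352.0]
orientation: [2.225, 2.218, 0.001]
ft_force: [0.9, 1.1, 0.0]
width: 61.6
```

```bash
cat > look.py <<'E'
import sys
from h import *
n=sys.argv[1]
o=ctrl.get_obs(); print(round(o['t'],2),o['ee_pos'].round(1),o['ft_force'].round(2),round(o['width'],1))
im=ctrl.get_image('wrist'); 
for c in caps('wrist',im,o,amin=100,z=110): print(*c)
a=ctrl.get_image('side')[80:260,170:350]; a=cv2.resize(a,(384,384))
cv2.imwrite(f'pics/{n}.png',cv2.resize(np.hstack([im,a]),None,fx=.89,fy=.89)[:,:,::-1])
E
python3 look.py e1
```

```text
8.58 [555.5 139.9 352. ] [0.93 1.14 0.01] 61.6
[419.2 176.9] 278 [688.6 161.7 110. ]
[261.4 201.4] 2138 [554.8 141.1 110. ]
[374.6 202.6] 1905 [648.7 139.3 110. ]
[263.4 328.8] 798 [556.1   5.6 110. ]
```

View pics/e1.png

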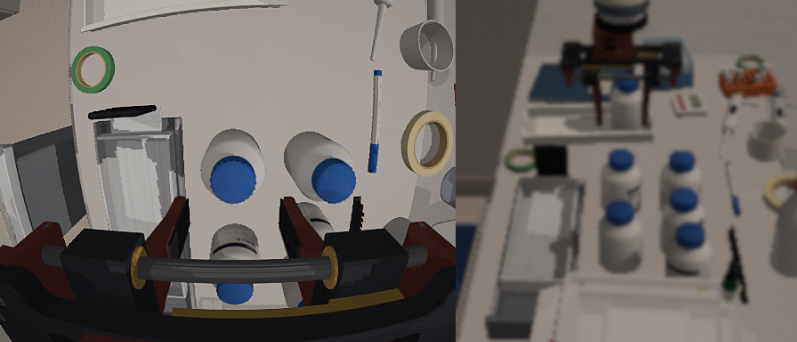

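Call:
jog_arm(
  steps=[
    [[0, 0, 0.025, 0, 0, 0, -0.4], [0, 0, 0.025, 0, 0, 0, -0.4], [0, 0, 0.014, 0, 0, 0, -0.4], [0, 0, 0.01, 0, 0, 0, -0.4], [0, 0, 0, 0, 0, 0, -0.4], [0, 0, 0, 0, 0, 0, -0.4], [0, 0, 0, 0, 0, 0, 1], [0, 0, 0, 0, 0, 0, 1], [0, 0, 0, 0, 0, 0, 1], [0, 0, 0, 0, 0, 0, 1], [0, 0, 0, 0, 0, 0, 1]],
  ],
)

```text
t: 9.6
ee_pos: [555.4, 139.8, 278.5]
orientation: [2.223, 2.219, 0.002]
ft_force: [-1.4, 0.3, 6.7]
width: 42.2
```

Call:
jog_arm(
  steps=[
    [[0, 0, -0.01, 0, 0, 0, 1], [0, 0, -0.02, 0, 0, 0, 1], [0, 0, -0.03, 0, 0, 0, 1], [0, 0, 0, 0, 0, 0, 1], [0, 0, 0, 0, 0, 0, 1], [0, 0, 0, 0, 0, 0, 1], [0, 0, 0, 0, 0, 0, 1]],
  ],
)

```text
t: 10.18
ee_pos: [554.5, 139.6, 336.2]
orientation: [-2.222, -2.218, 0.004]
ft_force: [0.7, 1.1, -4.7]
width: 42.2
```

Call:
jog_arm(
  steps=[
    [[0, -0.01, -0.015, 0, 0, 0, 1], [-0.004, -0.025, 0, 0, 0, 0, 1], [-0.004, -0.025, 0, 0, 0, 0, 1], [-0.004, -0.025, 0, 0, 0, 0, 1], [-0.004, -0.025, 0, 0, 0, 0, 1], [-0.004, -0.013, 0, 0, 0, 0, 1], [0, 0, 0, 0, 0, 0, 1], [0, 0, 0, 0, 0, 0, 1]],
  ],
)

```text
t: 10.85
ee_pos: [431.8, 119.9, 352.0]
orientation: [-2.223, -2.219, 0.001]
ft_force: [0.6, -0.1, -4.8]
width: 42.3
```

```bash
python3 look.py e2
python3 - <<'E'
from h import *
o=ctrl.get_obs()
print(o['ee_pos'],proj('wrist',[431-50,168,38],o),proj('wrist',[431+50,168,38],o),proj('wrist',[431+30,198,82],o))
E
```

```text
10.85 [431.8 119.9 352. ] [ 0.59 -0.12 -4.76] 42.3
[147.   16.5] 1238 [342.5 270.6 110. ]
[484.4 180.3] 1336 [642.7 139.6 110. ]
[262.8 242.3] 4180 [431.7  84.7 110. ]
[167.2 251.8] 314 [347.4  73.3 110. ]
[451.1 264.9] 205 [623.9  49.9 110. ]
[433.16028231 120.21381909 352.49664379] [210.17924623 132.88232132] [310.39079075 132.64153476] [295.65906679 102.55138596]
```

View pics/e2.png

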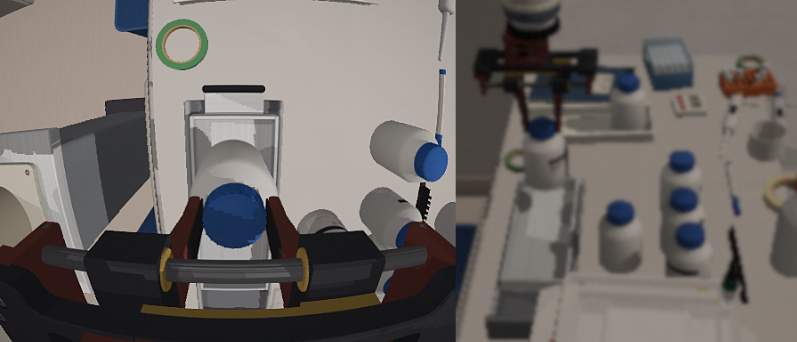

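Call:
jog_arm(
  steps=[
    [[0.002, 0, 0.02, 0, 0, 0, 1], [0, 0, 0.02, 0, 0, 0, 1], [0, 0, 0.009, 0, 0, 0, 1], [0, 0, 0.006, 0, 0, 0, 1], [0, 0, 0, 0, 0, 0, 1], [0, 0, 0, 0, 0, 0, 1], [0, 0, 0, 0, 0, 0, 1]],
  ],
)

```text
t: 11.53
ee_pos: [432.8, 122.1, 298.3]
orientation: [2.223, 2.219, 0.002]
ft_force: [1.1, -0.5, -5.4]
width: 42.3
```

Call:
jog_arm(
  steps=[
    [[0, 0, 0.003, 0, 0, 0, 1], [0, 0, 0, 0, 0, 0, 1], [0, 0, 0, 0, 0, 0, -0.4], [0, 0, 0, 0, 0, 0, -0.4], [0, 0, 0, 0, 0, 0, -0.4], [0, 0, 0, 0, 0, 0, -0.4], [0, 0, -0.02, 0, 0, 0, -0.4], [0, 0, -0.03, 0, 0, 0, -0.4], [0, 0.027, -0.01, 0, 0, 0, -0.4], [0.004, 0.038, 0, 0, 0, 0, -0.4], [0.004, 0.038, 0, 0, 0, 0, -0.4], [0.004, 0.038, 0, 0, 0, 0, -0.4], [0.004, 0.038, 0, 0, 0, 0, -0.4], [0, 0.038, 0, 0, 0, 0, -0.4], [0, 0, 0, 0, 0, 0, -0.4], [0, 0, 0, 0, 0, 0, -0.4]],
  ],
)

```text
t: 12.87
ee_pos: [650.4, 137.5, 354.1]
orientation: [2.224, 2.219, 0.0]
ft_force: [-0.3, -0.2, 0.9]
width: 61.4
```

```bash
python3 look.py e3
```

```text
12.87 [650.4 137.5 354.1] [-0.32 -0.17  0.85] 61.4
[348.5 174.3] 319 [719.  160.2 110. ]
[265.8 200.4] 2093 [653.1 138.6 110. ]
[ 41.  221.9] 1042 [423.4 113.1 110. ]
[264.6 284.1] 570 [652.1  57.9 110. ]
[275.1 342.4] 261 [663.2 -19.9 110. ]
```

View pics/e3.png

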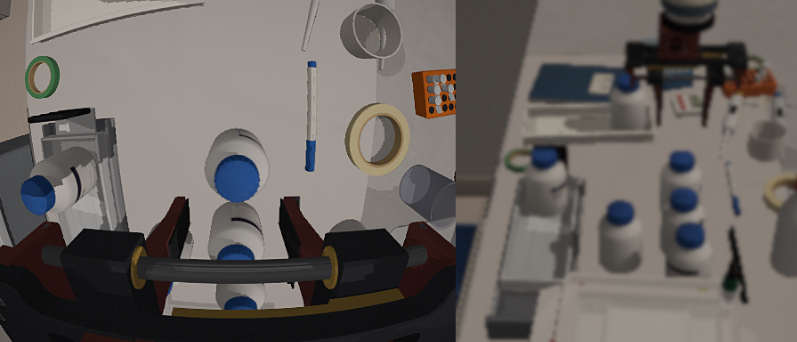

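Carrier bottle stands upright (side crop 545,180). Next: cap at wrist (266,200) → (653,138).

Call:
jog_arm(
  steps=[
    [[0.001, 0.002, 0.025, 0, 0, 0, -0.4], [0, 0, 0.025, 0, 0, 0, -0.4], [0, 0, 0.016, 0, 0, 0, -0.4], [0, 0, 0.01, 0, 0, 0, -0.4], [0, 0, 0, 0, 0, 0, -0.4], [0, 0, 0, 0, 0, 0, -0.4], [0, 0, 0, 0, 0, 0, 1], [0, 0, 0, 0, 0, 0, 1], [0, 0, 0, 0, 0, 0, 1], [0, 0, 0, 0, 0, 0, 1], [0, 0, 0, 0, 0, 0, 1]],
  ],
)

```text
t: 13.88
ee_pos: [651.9, 138.7, 279.9]
orientation: [2.222, 2.218, 0.003]
ft_force: [1.4, -0.5, 5.0]
width: 42.1
```

Call:
jog_arm(
  steps=[
    [[0, 0, -0.01, 0, 0, 0, 1], [0, 0, -0.02, 0, 0, 0, 1], [0, 0, -0.03, 0, 0, 0, 1], [0, 0, 0, 0, 0, 0, 1], [0, 0, 0, 0, 0, 0, 1], [0, 0, 0, 0, 0, 0, 1], [0, 0, 0, 0, 0, 0, 1]],
  ],
)

```text
t: 14.47
ee_pos: [650.3, 138.4, 336.5]
orientation: [-2.222, -2.218, 0.005]
ft_force: [-0.4, 0.4, -5.9]
width: 42.0
```

Call:
jog_arm(
  steps=[
    [[0, 0, -0.04, 0, 0, 0, 1], [0, 0, -0.04, 0, 0, 0, 1], [-0.012, -0.027, 0, 0, 0, 0, 1], [-0.015, -0.035, 0, 0, 0, 0, 1], [-0.015, -0.035, 0, 0, 0, 0, 1], [-0.015, -0.035, 0, 0, 0, 0, 1], [-0.015, -0.035, 0, 0, 0, 0, 1], [-0.015, -0.035, 0, 0, 0, 0, 1], [-0.005, -0.016, 0, 0, 0, 0, 1], [0, 0, 0, 0, 0, 0, 1], [0, 0, 0, 0, 0, 0, 1], [0, 0, 0, 0, 0, 0, 1]],
  ],
)

```text
t: 15.47
ee_pos: [433.7, 47.1, 418.4]
orientation: [2.223, 2.219, 0.001]
ft_force: [0.6, -0.2, -5.7]
width: 42.4
```

```bash
python3 look.py e4
```

```text
15.47 [433.7  47.1 418.4] [ 0.57 -0.25 -5.65] 42.4
[157.2   8.1] 724 [328.7 227.  110. ]
[260.  108.7] 1510 [431.3 118.5 110. ]
[467.6 109.4] 184 [666.1 132.1 110. ]
[444.4 187.9] 965 [644.2  39.1 110. ]
[171.  232.3] 1499 [332.3 -11.9 110. ]
[370.3 214.9] 1116 [551.2   8.3 110. ]
[263.  241.9] 4099 [434.1 -21.9 110. ]
[436.  246.9] 787 [649.8 -37.8 110. ]
```

View pics/e4.png

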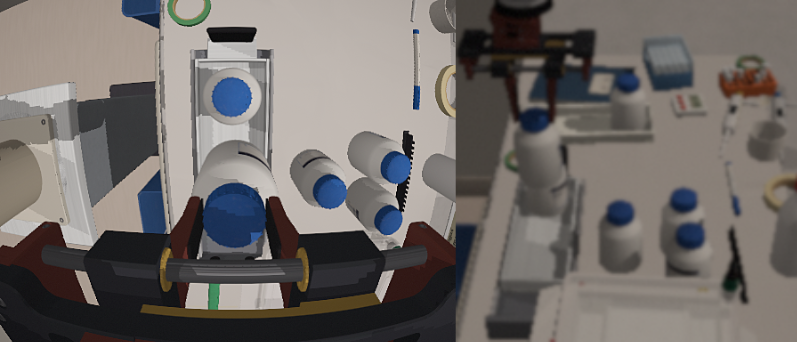

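Call:
jog_arm(
  steps=[
    [[-0.001, 0, 0.03, 0, 0, 0, 1], [0, 0, 0.03, 0, 0, 0, 1], [0, 0, 0.03, 0, 0, 0, 1], [0, 0, 0.015, 0, 0, 0, 1], [0, 0, 0.008, 0, 0, 0, 1], [0, 0, 0.005, 0, 0, 0, 1], [0, 0, 0, 0, 0, 0, 1], [0, 0, 0, 0, 0, 0, 1], [0, 0, 0, 0, 0, 0, 1]],
  ],
)

```text
t: 16.32
ee_pos: [433.8, 46.1, 301.6]
orientation: [2.222, 2.219, 0.003]
ft_force: [-0.2, 0.4, -5.3]
width: 42.5
```

Call:
jog_arm(
  steps=[
    [[0, 0, 0.004, 0, 0, 0, 1], [0, 0, 0.001, 0, 0, 0, 1], [0, 0, 0, 0, 0, 0, 1], [0, 0, 0, 0, 0, 0, -0.4], [0, 0, 0, 0, 0, 0, -0.4], [0, 0, 0, 0, 0, 0, -0.4], [0, 0, 0, 0, 0, 0, -0.4], [0, 0, -0.02, 0, 0, 0, -0.4], [0, 0, -0.03, 0, 0, 0, -0.4], [-0.009, 0.02, -0.01, 0, 0, 0, -0.4], [-0.01, 0.03, 0, 0, 0, 0, -0.4], [-0.01, 0.03, 0, 0, 0, 0, -0.4], [-0.01, 0.03, 0, 0, 0, 0, -0.4], [0, 0.01, 0, 0, 0, 0, -0.4], [0, 0, 0, 0, 0, 0, -0.4], [0, 0, 0, 0, 0, 0, -0.4]],
  ],
)

```text
t: 17.65
ee_pos: [552.3, 6.9, 355.0]
orientation: [-2.222, -2.218, 0.002]
ft_force: [0.5, -0.5, 0.1]
width: 61.0
```

```bash
python3 look.py e5
```

```text
17.65 [552.3   6.9 355. ] [ 0.47 -0.54  0.08] 61.0
[110.6  68.6] 2209 [429.  119.2 110. ]
[428.1  70.1] 306 [687.7 119.1 110. ]
[120.9 161.2] 2138 [433.7  41.6 110. ]
[380.3 164.8] 2002 [647.6  37.9 110. ]
[267.4 200.9] 2074 [555.7   7.4 110. ]
[ 95.4 232.2] 345 [394.3 -25.2 110. ]
[375.3 244.9] 1366 [652.5 -35.  110. ]
```

View pics/e5.png

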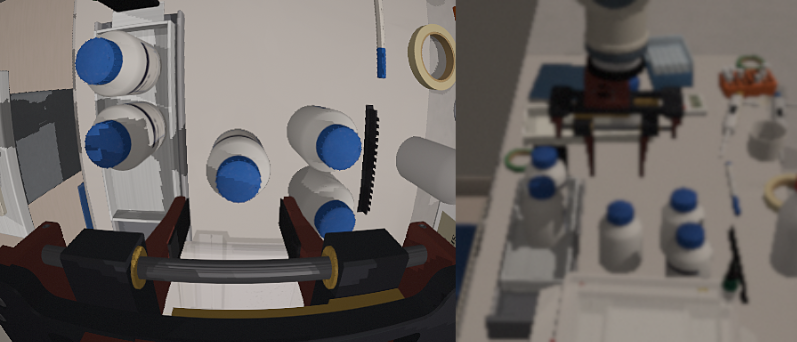

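Call:
jog_arm(
  steps=[
    [[0, 0.003, 0.025, 0, 0, 0, -0.4], [0, 0, 0.025, 0, 0, 0, -0.4], [0, 0, 0.016, 0, 0, 0, -0.4], [0, 0, 0.01, 0, 0, 0, -0.4], [0, 0, 0, 0, 0, 0, -0.4], [0, 0, 0, 0, 0, 0, -0.4], [0, 0, 0, 0, 0, 0, 1], [0, 0, 0, 0, 0, 0, 1], [0, 0, 0, 0, 0, 0, 1], [0, 0, 0, 0, 0, 0, 1], [0, 0, 0, 0, 0, 0, 1]],
  ],
)

```text
t: 18.67
ee_pos: [556.2, 6.8, 280.6]
orientation: [2.223, 2.219, 0.001]
ft_force: [-2.2, 0.0, 6.5]
width: 42.0
```

Call:
jog_arm(
  steps=[
    [[0, 0, -0.01, 0, 0, 0, 1], [0, 0, -0.02, 0, 0, 0, 1], [0, 0, -0.03, 0, 0, 0, 1], [0, 0, 0, 0, 0, 0, 1], [0, 0, 0, 0, 0, 0, 1], [0, 0, 0, 0, 0, 0, 1], [0, 0, 0, 0, 0, 0, 1]],
  ],
)

```text
t: 19.25
ee_pos: [555.2, 6.8, 338.2]
orientation: [-2.222, -2.218, 0.003]
ft_force: [-1.0, 0.0, -4.5]
width: 42.3
```

Call:
jog_arm(
  steps=[
    [[-0.018, 0, -0.03, 0, 0, 0, 1], [-0.02, 0, -0.01, 0, 0, 0, 1], [0, -0.025, 0, 0, 0, 0, 1], [0, -0.03, 0, 0, 0, 0, 1], [0, -0.03, 0, 0, 0, 0, 1], [0, -0.025, 0, 0, 0, 0, 1], [0, -0.013, 0, 0, 0, 0, 1], [0, 0, 0, 0, 0, 0, 1], [0, 0, 0, 0, 0, 0, 1], [0, 0, 0, 0, 0, 0, 1]],
  ],
)

```text
t: 20.08
ee_pos: [433.8, -31.0, 379.4]
orientation: [2.223, 2.219, 0.001]
ft_force: [0.2, -0.1, -4.7]
width: 42.1
```

```bash
python3 look.py e6
```

```text
20.08 [433.8 -31.  379.4] [ 0.23 -0.05 -4.67] 42.1
[259.2  19.4] 1905 [431.4 117.8 110. ]
[484.5  58. ] 210 [656.9 109.  110. ]
[264.9 107.7] 2050 [435.9  42.1 110. ]
[471.8 127.1] 1232 [642.5  36.  110. ]
[160.6 215.8] 2206 [337.8 -54.5 110. ]
[465.7 199.7] 1082 [648.3 -40.3 110. ]
[262.8 241.5] 4064 [434.1 -79.6 110. ]
```

View pics/e6.png

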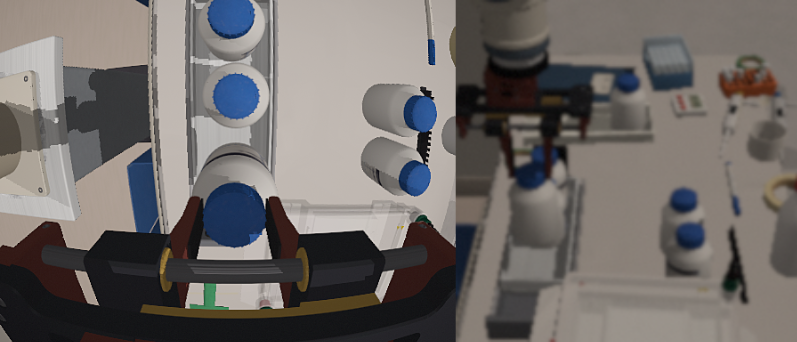

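Call:
jog_arm(
  steps=[
    [[0, 0, 0.03, 0, 0, 0, 1], [0, 0, 0.02, 0, 0, 0, 1], [0, 0, 0.015, 0, 0, 0, 1], [0, 0, 0.01, 0, 0, 0, 1], [0, 0, 0.005, 0, 0, 0, 1], [0, 0, 0, 0, 0, 0, 1], [0, 0, 0, 0, 0, 0, 1], [0, 0, 0, 0, 0, 0, 1]],
  ],
)

```text
t: 20.85
ee_pos: [433.5, -31.0, 300.2]
orientation: [2.223, 2.219, 0.001]
ft_force: [-0.1, 0.6, -4.0]
width: 41.9
```

Call:
jog_arm(
  steps=[
    [[0, 0, 0.003, 0, 0, 0, 1], [0, 0, 0, 0, 0, 0, 1], [0, 0, 0, 0, 0, 0, -0.4], [0, 0, 0, 0, 0, 0, -0.4], [0, 0, 0, 0, 0, 0, -0.4], [0, 0, 0, 0, 0, 0, -0.4], [0, 0, -0.02, 0, 0, 0, -0.4], [0, 0, -0.03, 0, 0, 0, -0.4], [0.009, 0.027, -0.01, 0, 0, 0, -0.4], [0.012, 0.038, 0, 0, 0, 0, -0.4], [0.012, 0.038, 0, 0, 0, 0, -0.4], [0.012, 0.038, 0, 0, 0, 0, -0.4], [0.012, 0.038, 0, 0, 0, 0, -0.4], [0.012, 0.038, 0, 0, 0, 0, -0.4], [0, 0, 0, 0, 0, 0, -0.4], [0, 0, 0, 0, 0, 0, -0.4]],
  ],
)

```text
t: 22.18
ee_pos: [651.1, 38.3, 355.8]
orientation: [-2.222, -2.22, 0.001]
ft_force: [-0.3, -0.2, -0.8]
width: 61.5
```

```bash
python3 look.py e7
```

```text
22.18 [651.1  38.3 355.8] [-0.31 -0.15 -0.81] 61.5
[351.5  88.5] 361 [719.1 128.9 110. ]
[ 27.1 117.5] 1441 [426.7 119.5 110. ]
[ 36.5 196.6] 956 [423.9  40.2 110. ]
[264.  200.1] 2079 [652.2  39.1 110. ]
[ 72.  262.7] 142 [452.1 -32.1 110. ]
[270.7 276. ] 1289 [658.3 -33.4 110. ]
```

View pics/e7.png

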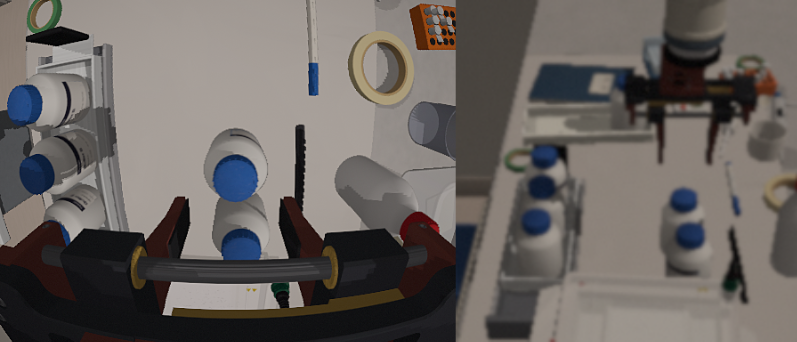

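Run:
```python
from h import *
print(at_z('scene',(182,187),0),at_z('side',(347,222),0))
for z in (150,180,220): print(z,at_z('scene',(177,141),z),at_z('side',(355,176),z))
```

```text
[ 8.22292474e+02  9.70894447e+00 -1.13686838e-13] [826.10794492 -10.52955626   0.        ]
150 [831.96224354  -6.95056533 150.        ] [829.6880701   18.67453711 150.        ]
180 [797.68017965  24.80769633 180.        ] [818.1785961  -19.56350285 180.        ]
220 [751.97076113  67.15204521 220.        ] [802.83263076 -70.54755613 220.        ]
```

Call:
jog_arm(
  steps=[
    [[0, 0.001, 0.025, 0, 0, 0, -0.4], [0, 0, 0.025, 0, 0, 0, -0.4], [0, 0, 0.016, 0, 0, 0, -0.4], [0, 0, 0.01, 0, 0, 0, -0.4], [0, 0, 0, 0, 0, 0, -0.4], [0, 0, 0, 0, 0, 0, -0.4], [0, 0, 0, 0, 0, 0, 1], [0, 0, 0, 0, 0, 0, 1], [0, 0, 0, 0, 0, 0, 1], [0, 0, 0, 0, 0, 0, 1], [0, 0, 0, 0, 0, 0, 1]],
  ],
)

```text
t: 23.2
ee_pos: [651.5, 37.7, 281.8]
orientation: [2.222, 2.219, 0.002]
ft_force: [-0.2, -0.2, 4.7]
width: 41.8
```

Call:
jog_arm(
  steps=[
    [[0, 0, -0.01, 0, 0, 0, 1], [0, 0, -0.02, 0, 0, 0, 1], [0, 0, -0.03, 0, 0, 0, 1], [0, 0, 0, 0, 0, 0, 1], [0, 0, 0, 0, 0, 0, 1], [0, 0, 0, 0, 0, 0, 1], [0, 0, 0, 0, 0, 0, 1]],
  ],
)

```text
t: 23.78
ee_pos: [650.4, 37.6, 339.5]
orientation: [-2.222, -2.218, 0.003]
ft_force: [0.8, -0.2, -1.3]
width: 41.6
```

Call:
jog_arm(
  steps=[
    [[0, 0, -0.04, 0, 0, 0, 1], [0, 0, -0.035, 0, 0, 0, 1], [0.032, -0.016, 0, 0, 0, 0, 1], [0.034, -0.0165, 0, 0, 0, 0, 1], [0.034, -0.0165, 0, 0, 0, 0, 1], [0.034, -0.0165, 0, 0, 0, 0, 1], [0.034, -0.0165, 0, 0, 0, 0, 1], [0.034, -0.0165, 0, 0, 0, 0, 1], [0.034, -0.0165, 0, 0, 0, 0, 1], [0.034, -0.0165, 0, 0, 0, 0, 1], [0.034, -0.0165, 0, 0, 0, 0, 1], [0.028, -0.014, 0, 0, 0, 0, 1], [0, 0, 0, 0, 0, 0, 1], [0, 0, 0, 0, 0, 0, 1], [0, 0, 0, 0, 0, 0, 1]],
  ],
)

```text
t: 25.03
ee_pos: [489.5, 369.6, 414.6]
orientation: [2.223, 2.22, -0.004]
ft_force: [0.3, -0.5, -1.6]
width: 42.2
```

```bash
python3 look.py e8
```

```text
25.03 [489.5 369.6 414.6] [ 0.29 -0.55 -1.65] 42.2
[358.8  40.2] 112 [582.  511.6 110. ]
[131.1  74. ] 1476 [357.6 481.4 110. ]
[185.1  46.4] 153 [415.  503.8 110. ]
[334.5 177. ] 1365 [561.2 373.8 110. ]
[262.9 238.6] 4030 [489.2 305.9 110. ]
```

View pics/e8.png

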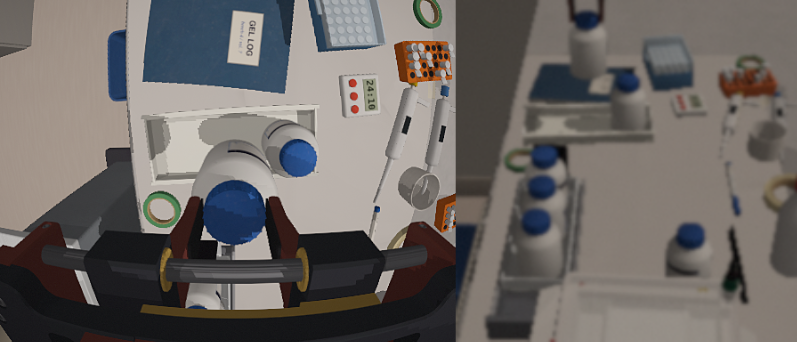

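Call:
jog_arm(
  steps=[
    [[0.001, -0.002, 0.03, 0, 0, 0, 1], [0, 0, 0.03, 0, 0, 0, 1], [0, 0, 0.03, 0, 0, 0, 1], [0, 0, 0.02, 0, 0, 0, 1], [0, 0, 0.01, 0, 0, 0, 1], [0, 0, 0.005, 0, 0, 0, 1], [0, 0, 0, 0, 0, 0, 1], [0, 0, 0, 0, 0, 0, 1], [0, 0, 0, 0, 0, 0, 1]],
  ],
)

```text
t: 25.88
ee_pos: [488.3, 371.1, 292.2]
orientation: [2.224, 2.219, 0.004]
ft_force: [-0.3, 0.1, -1.4]
width: 42.1
```

Call:
jog_arm(
  steps=[
    [[0, 0, 0.004, 0, 0, 0, 1], [0, 0, 0.002, 0, 0, 0, 1], [0, 0, 0, 0, 0, 0, 1], [0, 0, 0, 0, 0, 0, -0.4], [0, 0, 0, 0, 0, 0, -0.4], [0, 0, 0, 0, 0, 0, -0.4], [0, 0, 0, 0, 0, 0, -0.4], [0, 0, -0.02, 0, 0, 0, -0.4], [0, 0, -0.03, 0, 0, 0, -0.4], [0, 0, -0.03, 0, 0, 0, -0.4], [0, 0, 0, 0, 0, 0, -0.4], [0, 0, 0, 0, 0, 0, -0.4]],
  ],
)

```text
t: 26.88
ee_pos: [488.0, 371.2, 366.5]
orientation: [2.223, 2.219, 0.006]
ft_force: [-0.0, 1.3, 0.3]
width: 61.6
```

Call:
jog_arm(
  steps=[
    [[-0.034, 0.014, 0, 0, 0, 0, -0.4], [-0.034, 0.014, 0, 0, 0, 0, -0.4], [-0.034, 0.014, 0, 0, 0, 0, -0.4], [-0.034, 0.014, 0, 0, 0, 0, -0.4], [-0.034, 0.014, 0, 0, 0, 0, -0.4], [-0.034, 0.014, 0, 0, 0, 0, -0.4], [-0.034, 0.014, 0, 0, 0, 0, -0.4], [-0.034, 0.014, 0, 0, 0, 0, -0.4], [-0.034, 0.014, 0, 0, 0, 0, -0.4], [-0.034, 0.014, 0, 0, 0, 0, -0.4], [-0.034, 0.014, 0, 0, 0, 0, -0.4], [-0.034, 0.014, 0, 0, 0, 0, -0.4], [0, 0, 0, 0, 0, 0, -0.4], [0, 0, 0, 0, 0, 0, -0.4], [0, 0, 0, 0, 0, 0, -0.4]],
  ],
)

```text
t: 28.13
ee_pos: [654.2, -37.1, 363.1]
orientation: [-2.222, -2.217, 0.003]
ft_force: [-0.8, 0.8, 0.2]
width: 60.9
```

```bash
python3 look.py e9
```

```text
28.13 [654.2 -37.1 363.1] [-0.85  0.85  0.17] 60.9
[348.   24.8] 347 [721.1 106.2 110. ]
[29.4 41.1] 1357 [427.3 121.2 110. ]
[ 33.9 117.4] 1429 [431.7  43.7 110. ]
[269.2 202.6] 1901 [659.  -40.9 110. ]
[ 41.7 199.9] 909 [425.6 -40.7 110. ]
```

View pics/e9.png

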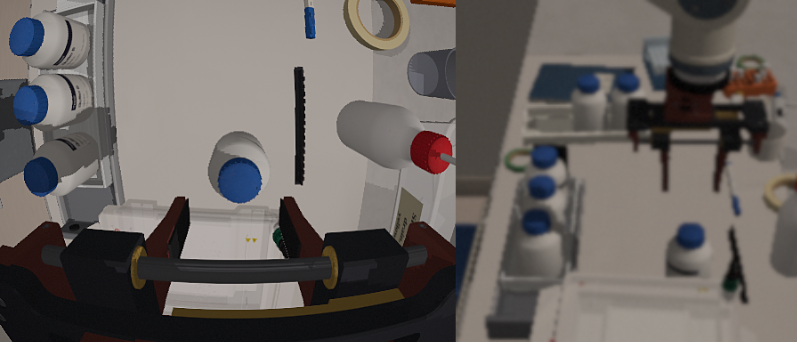

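Call:
jog_arm(
  steps=[
    [[-0.004, 0.004, 0.025, 0, 0, 0, -0.4], [0, 0, 0.03, 0, 0, 0, -0.4], [0, 0, 0.016, 0, 0, 0, -0.4], [0, 0, 0.011, 0, 0, 0, -0.4], [0, 0, 0, 0, 0, 0, -0.4], [0, 0, 0, 0, 0, 0, -0.4], [0, 0, 0, 0, 0, 0, 1], [0, 0, 0, 0, 0, 0, 1], [0, 0, 0, 0, 0, 0, 1], [0, 0, 0, 0, 0, 0, 1], [0, 0, 0, 0, 0, 0, 1]],
  ],
)

```text
t: 29.15
ee_pos: [659.2, -41.4, 283.9]
orientation: [2.223, 2.218, 0.002]
ft_force: [-2.0, 0.0, 6.3]
width: 42.0
```

Call:
jog_arm(
  steps=[
    [[0, 0, -0.01, 0, 0, 0, 1], [0, 0, -0.02, 0, 0, 0, 1], [0, 0, -0.03, 0, 0, 0, 1], [0, 0, 0, 0, 0, 0, 1], [0, 0, 0, 0, 0, 0, 1], [0, 0, 0, 0, 0, 0, 1], [0, 0, 0, 0, 0, 0, 1]],
  ],
)

```text
t: 29.73
ee_pos: [658.3, -41.4, 341.5]
orientation: [-2.222, -2.218, 0.002]
ft_force: [-0.3, 0.4, -1.2]
width: 42.0
```

Call:
jog_arm(
  steps=[
    [[0, 0, -0.04, 0, 0, 0, 1], [0, 0, -0.04, 0, 0, 0, 1], [0.029, -0.018, 0, 0, 0, 0, 1], [0.029, -0.018, 0, 0, 0, 0, 1], [0.029, -0.018, 0, 0, 0, 0, 1], [0.029, -0.018, 0, 0, 0, 0, 1], [0.029, -0.018, 0, 0, 0, 0, 1], [0.029, -0.018, 0, 0, 0, 0, 1], [0.029, -0.018, 0, 0, 0, 0, 1], [0.029, -0.018, 0, 0, 0, 0, 1], [0.029, -0.018, 0, 0, 0, 0, 1], [0.029, -0.018, 0, 0, 0, 0, 1], [0.029, -0.018, 0, 0, 0, 0, 1], [0.029, -0.018, 0, 0, 0, 0, 1], [0.029, -0.016, 0, 0, 0, 0, 1], [0.029, -0.014, 0, 0, 0, 0, 1], [0, 0, 0, 0, 0, 0, 1], [0, 0, 0, 0, 0, 0, 1], [0, 0, 0, 0, 0, 0, 1]],
  ],
)

```text
t: 31.32
ee_pos: [413.5, 364.7, 421.7]
orientation: [2.222, 2.22, -0.003]
ft_force: [0.3, 0.0, -1.1]
width: 42.0
```

```bash
python3 look.py f1
```

```text
31.32 [413.5 364.7 421.7] [ 0.29  0.   -1.06] 42.0
[168.3  68.9] 4073 [319.6 478.5 110. ]
[397.9 171.8] 1163 [559.1 373.5 110. ]
[335.  174.6] 1312 [487.4 369.6 110. ]
[262.8 238.8] 3978 [413.1 297.2 110. ]
[276.1 343.5] 212 [431.2 132.7 110. ]
```

View pics/f1.png

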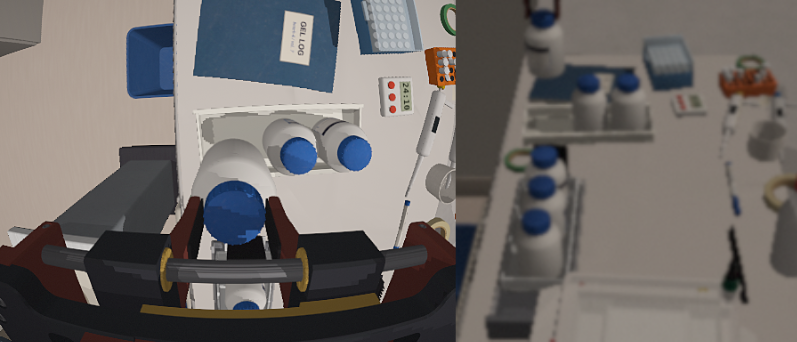

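Call:
jog_arm(
  steps=[
    [[0, -0.001, 0.03, 0, 0, 0, 1], [0, 0, 0.03, 0, 0, 0, 1], [0, 0, 0.03, 0, 0, 0, 1], [0, 0, 0.02, 0, 0, 0, 1], [0, 0, 0.012, 0, 0, 0, 1], [0, 0, 0.006, 0, 0, 0, 1], [0, 0, 0, 0, 0, 0, 1], [0, 0, 0, 0, 0, 0, 1], [0, 0, 0, 0, 0, 0, 1]],
  ],
)

```text
t: 32.17
ee_pos: [413.2, 365.3, 296.0]
orientation: [2.224, 2.219, 0.004]
ft_force: [0.2, -0.5, -1.1]
width: 42.0
```

Call:
jog_arm(
  steps=[
    [[0, 0, 0.005, 0, 0, 0, 1], [0, 0, 0.002, 0, 0, 0, 1], [0, 0, 0, 0, 0, 0, 1], [0, 0, 0, 0, 0, 0, -0.4], [0, 0, 0, 0, 0, 0, -0.4], [0, 0, 0, 0, 0, 0, -0.4], [0, 0, 0, 0, 0, 0, -0.4], [0, 0, -0.02, 0, 0, 0, -0.4], [0, 0, -0.03, 0, 0, 0, -0.4], [0, 0, -0.04, 0, 0, 0, -0.4], [0, 0, -0.04, 0, 0, 0, -0.4], [-0.03, 0, -0.02, 0, 0, 0, -0.4], [-0.03, 0.01, 0, 0, 0, 0, -0.4], [-0.03, 0.01, 0, 0, 0, 0, -0.4], [-0.03, 0, 0, 0, 0, 0, -0.4], [0, 0, 0, 0, 0, 0, 1], [0, 0, 0, 0, 0, 0, 1], [0, 0, 0, 0, 0, 0, 1], [0, 0, 0, 0, 0, 0, 1], [0, 0, 0, 0, 0, 0, 1]],
  ],
)

```text
t: 33.83
ee_pos: [432.4, 245.9, 437.6]
orientation: [-2.222, -2.221, -0.0]
ft_force: [0.4, 0.0, 0.6]
width: 32.2
```

```bash
python3 look.py f2
python3 - <<'E'
from h import *
im=ctrl.get_image('scene')
for c in caps('scene',im,z=115): print(*c)
cv2.imwrite('pics/f2s.png',cv2.resize(im[140:370,110:370,::-1],None,fx=2.6,fy=2.6))
E
```

```text
33.83 [432.4 245.9 437.6] [0.38 0.04 0.64] 32.2
[159.   43.1] 2712 [323.2 391.7 110. ]
[255.1  51.1] 1256 [424.7 376.7 110. ]
[319.7  61. ] 1266 [490.6 367.8 110. ]
[382.3  63.5] 1166 [559.9 370.8 110. ]
[445.7 225.1] 111 [670.8 181.8 110. ]
[261.9 276.9] 933 [431.4 118.2 110. ]
[265.4 327.3] 532 [436.   31.8 110. ]
[ 52.3 168.6] 110 [1066.4  248.2  115. ]
[303.6 193.8] 121 [437.7 -42.4 115. ]
[286.2 213. ] 182 [434.3  43.7 115. ]
[270.2 231.5] 198 [430.2 118.5 115. ]
[152.4 277.9] 202 [557.4 375.7 115. ]
[178.1 292.6] 249 [485.1 374.2 115. ]
[199.9 311. ] 297 [417.7 384.2 115. ]
```

View pics/f2.png

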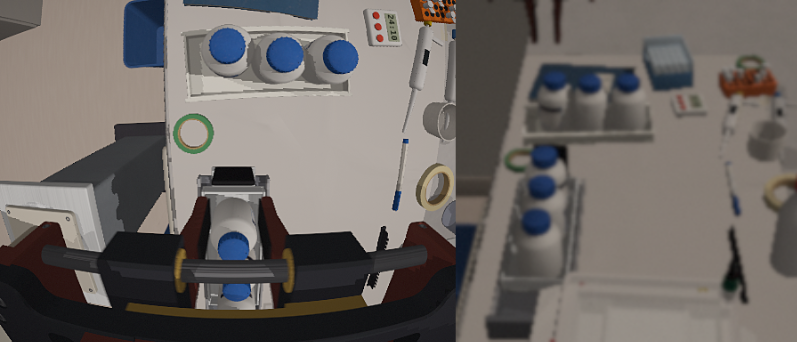

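View pics/f2s.png

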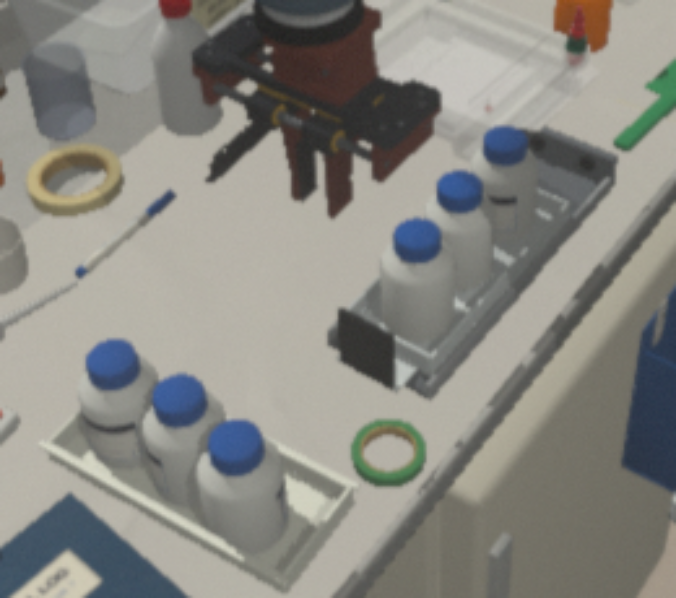

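Run:
```python
from h import *
a=ctrl.get_image('wrist')[20:120,190:420]; b=ctrl.get_image('side')[105:165,205:300]; c=ctrl.get_image('scene')[260:370,120:240]
f=lambda x,w:cv2.resize(x,(w,int(x.shape[0]*w/x.shape[1])),interpolation=cv2.INTER_CUBIC)
a=f(a,798);b=f(b,418);c=f(c,380); h=min(b.shape[0],c.shape[0])
cv2.imwrite('pics/g.png',np.vstack([a,np.hstack([b[:h],c[:h]])])[:598,:,::-1])
```

```text
(no output)
```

View pics/g.png

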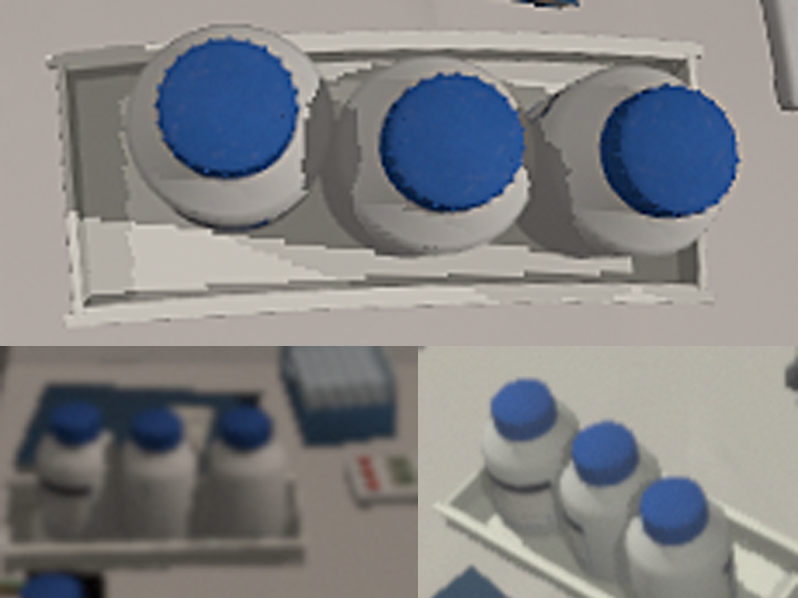

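Run:
```python
from h import *
o=ctrl.get_obs()
im=ctrl.get_image('wrist'); ims=ctrl.get_image('side'); imc=ctrl.get_image('scene')
for cam,i in (('wrist',im),('side',ims),('scene',imc)):
    for zt,lab in ((106,'z106'),):
        for c in caps(cam,i,o,z=zt,amin=50): 
            if c[2][1]>340 and c[2][0]>400 and c[2][0]<600: print(cam,c)
for P in ([563,374.5,106],[488,371,106],[420,377,106]): print(P,*[proj(c,P,o).round(1) for c in ('wrist','side','scene')])
```

```text
wrist (array([299.9,   5.2]), np.int32(52), array([471. , 428.7, 106. ]))
wrist (array([255.1,  50.4]), np.int32(1263), array([424.6, 377.4, 106. ]))
wrist (array([319.8,  60.3]), np.int32(1260), array([491.4, 368.3, 106. ]))
wrist (array([382.4,  62.7]), np.int32(1161), array([561.5, 371.5, 106. ]))
side (array([222.3, 120.8]), np.int32(87), array([427.6, 388. , 106. ]))
side (array([240.2, 122.2]), np.int32(72), array([492.2, 378.7, 106. ]))
side (array([260.3, 122.2]), np.int32(71), array([564.2, 379.6, 106. ]))
scene (array([152.4, 278. ]), np.int32(204), array([563.8, 371.1, 106. ]))
scene (array([178.2, 293. ]), np.int32(259), array([490.2, 370.1, 106. ]))
scene (array([200.1, 310.9]), np.int32(293), array([422.7, 379.1, 106. ]))
[563, 374.5, 106] [383.7  60.2] [260.  122.9] [151.5 279.2]
[488, 371, 106] [316.5  57.7] [238.9 123.3] [178.6 293.8]
[420, 377, 106] [250.6  50.9] [220.  122.3] [201.8 310.8]
```

Call:
jog_arm(
  steps=[
    [[0, 0, 0.035, 0, 0, 0, 1], [0, 0, 0.035, 0, 0, 0, 1], [0, 0, 0.035, 0, 0, 0, 1], [0, 0, 0.035, 0, 0, 0, 1], [0, 0, 0.03, 0, 0, 0, 1], [0, 0, 0.02, 0, 0, 0, 1], [0, 0, 0.01, 0, 0, 0, 1], [0, 0, 0, 0, 0, 0, 1], [0, 0, 0, 0, 0, 0, 1], [0, 0, 0, 0, 0, 0, 1]],
  ],
)

```text
t: 35.12
ee_pos: [433.0, 245.3, 238.9]
orientation: [2.223, 2.219, 0.003]
ft_force: [0.3, -0.1, 0.0]
width: 0.3
```

```bash
python3 look.py f3
```

```text
35.12 [433.  245.3 238.9] [ 0.28 -0.07  0.01] 0.3
[114.7  34.4] 629 [376.2 354.4 110. ]
[244.7   8.5] 1328 [427.3 359.5 110. ]
[406.8  21. ] 4034 [489.8 359.6 110. ]
[497.2  22.2] 1096 [540.6 370.6 110. ]
```

View pics/f3.png

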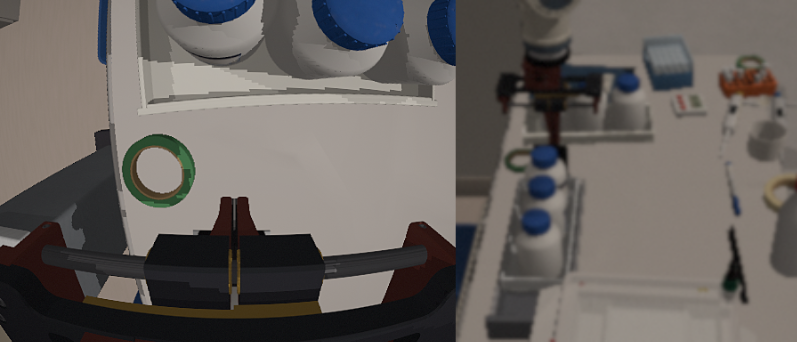

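Call:
jog_arm(
  steps=[
    [[0, 0, 0.008, 0, 0, 0, 1], [-0.006, 0, 0, 0, 0, 0, 1], [-0.006, 0, 0, 0, 0, 0, 1], [-0.004, 0, 0, 0, 0, 0, 1], [-0.003, 0, 0, 0, 0, 0, 1], [-0.002, 0, 0, 0, 0, 0, 1], [-0.002, 0, 0, 0, 0, 0, 1], [-0.002, 0, 0, 0, 0, 0, 1], [-0.002, 0, 0, 0, 0, 0, 1], [-0.002, 0, 0, 0, 0, 0, 1], [-0.002, 0, 0, 0, 0, 0, 1], [-0.002, 0, 0, 0, 0, 0, 1], [-0.002, 0, 0, 0, 0, 0, 1]],
  ],
)

```text
t: 36.3
ee_pos: [432.4, 210.0, 229.7]
orientation: [2.223, 2.22, 0.001]
ft_force: [-0.4, 3.7, 0.1]
width: 0.6
```

Contact felt (3.7 N). Push slowly.

Call:
jog_arm(
  steps=[
    [[-0.002, 0, 0, 0, 0, 0, 1], [-0.002, 0, 0, 0, 0, 0, 1], [-0.002, 0, 0, 0, 0, 0, 1], [-0.002, 0, 0, 0, 0, 0, 1], [-0.002, 0, 0, 0, 0, 0, 1], [-0.002, 0, 0, 0, 0, 0, 1], [-0.002, 0, 0, 0, 0, 0, 1], [-0.002, 0, 0, 0, 0, 0, 1], [-0.002, 0, 0, 0, 0, 0, 1], [-0.002, 0, 0, 0, 0, 0, 1], [-0.002, 0, 0, 0, 0, 0, 1], [-0.002, 0, 0, 0, 0, 0, 1], [-0.002, 0, 0, 0, 0, 0, 1], [-0.002, 0, 0, 0, 0, 0, 1], [-0.002, 0, 0, 0, 0, 0, 1], [-0.002, 0, 0, 0, 0, 0, 1], [-0.002, 0, 0, 0, 0, 0, 1], [-0.002, 0, 0, 0, 0, 0, 1], [-0.002, 0, 0, 0, 0, 0, 1], [-0.002, 0, 0, 0, 0, 0, 1]],
  ],
)

```text
t: 37.97
ee_pos: [432.3, 169.8, 229.7]
orientation: [2.223, 2.22, 0.0]
ft_force: [0.7, 2.8, 2.5]
width: 0.5
```

```bash
python3 look.py f4
```

```text
37.97 [432.3 169.8 229.7] [0.69 2.75 2.52] 0.5
[112.8  20.2] 249 [379.1 281.9 110. ]
[144.4 328.5] 396 [375.8 148.5 110. ]
```

View pics/f4.png

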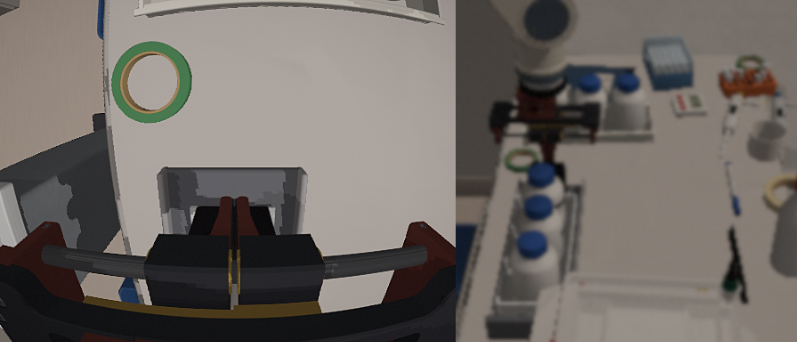

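Call:
jog_arm(
  steps=[
    [[-0.002, 0, 0, 0, 0, 0, 1], [-0.002, 0, 0, 0, 0, 0, 1], [-0.002, 0, 0, 0, 0, 0, 1], [-0.002, 0, 0, 0, 0, 0, 1], [-0.002, 0, 0, 0, 0, 0, 1], [-0.002, 0, 0, 0, 0, 0, 1], [-0.002, 0, 0, 0, 0, 0, 1], [-0.002, 0, 0, 0, 0, 0, 1], [-0.002, 0, 0, 0, 0, 0, 1], [-0.002, 0, 0, 0, 0, 0, 1]],
  ],
)

```text
t: 38.9
ee_pos: [432.0, 149.9, 229.6]
orientation: [-2.223, -2.219, 0.001]
ft_force: [-2.9, 5.6, -1.7]
width: 0.4
```

Call:
jog_arm(
  steps=[
    [[-0.0015, 0, 0, 0, 0, 0, 1], [-0.001, 0, 0, 0, 0, 0, 1], [-0.001, 0, 0, 0, 0, 0, 1], [-0.001, 0, 0, 0, 0, 0, 1], [-0.001, 0, 0, 0, 0, 0, 1]],
  ],
)

```text
t: 39.32
ee_pos: [432.0, 144.5, 229.6]
orientation: [-2.223, -2.219, 0.001]
ft_force: [-2.0, 4.9, -1.5]
width: 0.6
```

Call:
jog_arm(
  steps=[
    [[-0.001, 0, 0, 0, 0, 0, 1], [-0.001, 0, 0, 0, 0, 0, 1], [-0.001, 0, 0, 0, 0, 0, 1], [-0.001, 0, 0, 0, 0, 0, 1], [-0.001, 0, 0, 0, 0, 0, 1]],
  ],
)

```text
t: 39.73
ee_pos: [432.0, 142.2, 229.7]
orientation: [-2.225, -2.213, -0.006]
ft_force: [-10.8, 46.3, -5.7]
width: 0.4
```

Call:
jog_arm(
  steps=[
    [[-0.001, 0, 0, 0, 0, 0, 1], [-0.001, 0, 0, 0, 0, 0, 1], [-0.001, 0, 0, 0, 0, 0, 1], [-0.001, 0, 0, 0, 0, 0, 1]],
  ],
)

```text
t: 40.07
ee_pos: [432.0, 141.1, 229.9]
orientation: [-2.225, -2.209, -0.013]
ft_force: [-16.9, 80.1, -6.8]
width: 0.7
```

Call:
jog_arm(
  steps=[
    [[0.002, 0, 0, 0, 0, 0, 1], [0.002, 0, 0, 0, 0, 0, 1], [0.002, 0, 0, 0, 0, 0, 1], [0.003, 0, 0, 0, 0, 0, 1], [0.01, 0, 0, 0, 0, 0, 1], [0.02, 0, 0, 0, 0, 0, 1], [0.025, 0, 0, 0, 0, 0, 1], [0, 0, -0.03, 0, 0, 0, 1], [0, 0, -0.04, 0, 0, 0, 1], [0, 0, -0.04, 0, 0, 0, 1], [0, 0, -0.04, 0, 0, 0, 1], [0, 0, -0.04, 0, 0, 0, 1], [0, 0, 0, 0, 0, 0, 1], [0, 0, 0, 0, 0, 0, 1]],
  ],
)

```text
t: 41.23
ee_pos: [432.9, 199.7, 422.1]
orientation: [2.222, 2.217, 0.008]
ft_force: [-0.3, -0.2, -0.2]
width: 0.6
```

```bash
python3 look.py f5;python3 - <<'E'
from h import *
im=ctrl.get_image('scene')
for c in caps('scene',im,z=118): print(*c)
im2=ctrl.get_image('side')
for c in caps('side',im2,z=118): print(*c)
cv2.imwrite('pics/f5s.png',cv2.resize(im[140:370,110:370,::-1],None,fx=2.6,fy=2.6))
E
```

```text
41.23 [432.9 199.7 422.1] [-0.31 -0.23 -0.23] 0.6
[155.  33.] 2397 [326.7 354.  110. ]
[252.   11.2] 940 [424.6 370.  110. ]
[319.1  17. ] 1272 [490.1 365.8 110. ]
[384.1  20.7] 1178 [559.1 369.6 110. ]
[453.3 202.6] 125 [666.7 172.  110. ]
[375.1  81.5] 39 [ 548.4 -695.6  118. ]
[ 52.4 168.6] 112 [1062.   250.3  118. ]
[317.1 181.4] 105 [ 433.2 -102.   118. ]
[302.3 195.3] 114 [435.3 -32.3 118. ]
[287.6 214.2] 185 [427.4  48.3 118. ]
[152.4 278.1] 208 [554.6 377.8 118. ]
[378.8 282.4] 28 [157.  120.6 118. ]
[178.  292.9] 256 [482.6 376.5 118. ]
[200.2 311.1] 302 [415.3 385.7 118. ]
[222.3 120.8] 86 [430.  367.1 118. ]
[240.1 122.4] 72 [493.6 357.  118. ]
[260.3 122.3] 70 [564.3 358.5 118. ]
[214.3 176.3] 115 [434.5  51.1 118. ]
[212.5 194.3] 116 [438.  -28.3 118. ]
[162.1 207.8] 46 [310.  -85.4 118. ]
[208.4 211.5] 146 [434.8 -97.4 118. ]
```

View pics/f5.png

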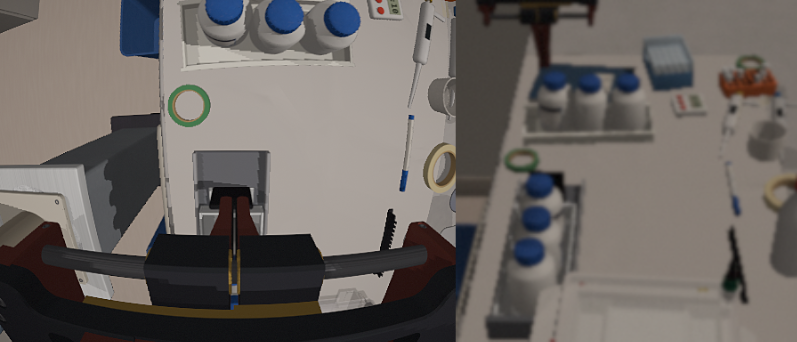

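View pics/f5s.png

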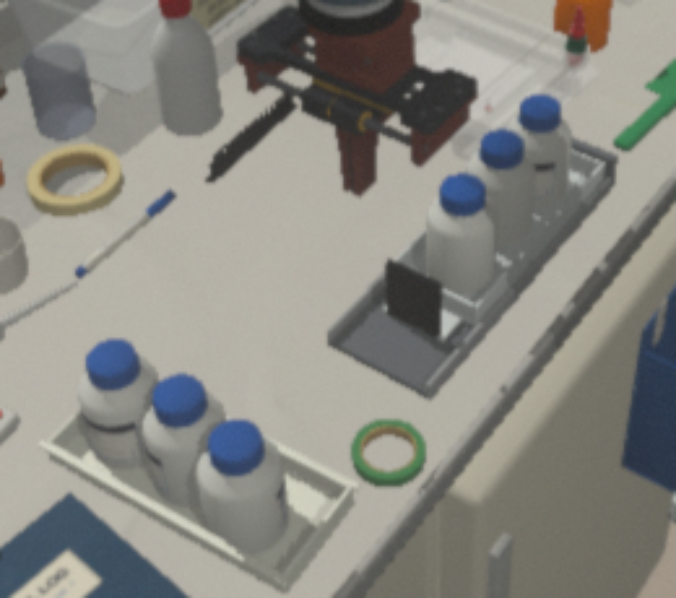

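```bash
python3 -c "
from workcell import ctrl
print(ctrl.get_obs()['t']); print(ctrl.close_job())"
```

```text
41.4333
the job is handed in; nothing more can be done
None
```

I sorted all six bottles and pushed the carrier home, then handed the job in at 41 s. No verdict is reported.

**Sorting:** Lifting each bottle gave clear weights. Three full ones read about 4.5–5.9 N at the wrist and stand in the carrier. Three empty ones read about 1.0–1.3 N and stand in the return tray.

**Carrier push:** I pushed the carrier by its tab with 3–6 N over about 70 mm. The force then climbed to 80 N within a few millimetres, which I took as the stop. I backed off and raised the arm clear of everything.

**Last checks:**
- The scene and side pictures show all six bottles upright in their trays, with the carrier at its end block.
- The comb, tape and marker were where they started. The scraper was only partly in view, but the arm never went near it while low.
- I did not measure the gap at the stop. "Fully home" rests on the force rise, the travel and the picture.

**One disagreement:** The last empty bottle stood about 13 mm off where I released it, against the tray's far wall and touching its neighbour. It was probably the announced knock. All three cameras agreed on its position and cap height, so it was upright and within limits, and I left it there.

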